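Clear the draining plate, rinse the cups and leave them to drain

ROBOT

A 7-joint arm with a two-finger parallel gripper is mounted at the origin on the work surface. World frame = base frame: x ahead of the robot, y to its left, z up, the work surface at z = 0. Lengths are in mm, angles in rad, forces in N, time in s.
With the tool pointing down it reaches from about 425 to 925 mm from the base axis. Payload 6.8 kg.
Tool frame: the origin (TCP) lies midway between the tips of the shut fingers; the grasp point (between the pads) lies 19 mm behind it; z points along the fingers, y is the line along which they close (so a half turn about z gives the same grasp; the last joint's range is limited). The gripper opens to 88 mm and grips with 3 to 60 N. Pads are 20 mm wide; open, the fingers measure 115 mm over their backs; the gripper's body (75 mm by 178 mm) begins 61 mm behind the grasp point.
Start: joints at [1.213, 0.477, 0.022, 1.555, -0.011, 1.109, -0.083], TCP at [166.875, -654.064, 222.664] pointing down, gripper open.
Joint ranges: [-2.96, 2.96], [-0.34, 2.1], [-1.41, 1.46], [0.24, 2.44], [-1.37, 4.51], [0.17, 1.92], [-2.96, 2.96]. Speed limits (rad/s): [2.39, 2.39, 3.14, 3.14, 3.14, 3.14, 3.14].

INTERFACE

Orientations are given as a 3x3 rotation matrix whose columns are the frame's x, y, z axes.
In Python, from bench import status, cams, manip gives the robot as it stands.
- The arm moves only by the tool send_rows, never from a script. Its arguments are lists of equal length, an entry for each row: "linear": the shift along the world's x, y, z in units of 2.5 cm (1.0 is 2.5 cm), a list of three; "spin": the turn about the world's z in units of 6 degrees (1.0 is 6 degrees). In form: {"linear": [[x, y, z], ...], "spin": [spin, ...]}. A call has exactly 10 rows; each row shifts and turns the commanded pose from where the row before left it; what a row does not reach is not made up. A row lasts 1/12 s, in which the tool goes at most 41.7 mm and 7.16 degrees, less where a joint would pass 70% of its speed; a pose out of reach is approached as far as the arm can. A call with a number of a shift or a turn outside -1 to 1 is refused whole. A call with a gripper value outside its range is refused whole. "grip" is the opening, from -1 (shut) to 1 (fully open), set as the call begins (left out, the last holds). The fingers move at their own pace and stop on an object; "squeeze" is the grip in N (left out, the last holds). Time passes only in rows, so rows that do not move let the fingers close, or fill a call up. It gives the time, the measured TCP pose, the force, the opening and the grip force at its end, in the units of the state.
- status.read_state(): the state, without advancing time (a new reading comes with each control period).
- cams.read_camera(name): name is "scene" or "top"; returns a dict with "img" (420x560x3 uint8, red, green, blue), "z_map" (420x560 float32, mm along the optical axis (not along the pixel's ray), 0 where there is no reading), "camera_matrix" (3x3 intrinsics, pixels), "cam_to_world" (4x4, takes a point from camera to world coordinates). Camera axes: x right, y down, z forward; pixel columns grow to the right and rows downward; lengths in mm; the calibration is good to about 2 mm. A picture is of the moment at which its call begins.
- manip.hand_in(): hands the job in; it is judged then, once.
The state is a dict: "time_s": time; "joint_pos": joint angles; "joint_vel": joint speeds; "joint_torque": joint torques, N m; "position": TCP position; "ee_rot": TCP orientation; "wrist_force": force on the tool from outside, world axes, zero at the start; "ft_torque": the same for the moment, N m; "gripper_width": finger opening in mm; "grasp_force": force on a finger pad.
Only numpy, scipy, OpenCV 4.12 (cv2) and the standard library are available. Lean on these libraries where they do the work, as an engineer would, in place of code of your own. Each camera call takes 0.05 s, during which the arm holds its last target. There are 200 camera calls.

TASK

Clear up after breakfast: with the scraper block held in the gripper, first wipe all the loose rusk pieces off the draining plate into the scrap trough at its edge (do not touch the pieces with the fingers), and by the end stand the scraper back on its rubber mat, centred on it. Once the plate is clear, take the steel tumblers one at a time from the tallest to the shortest: holding the tumbler mouth down, press it squarely onto the middle of the rinser's sprung pad until the pad is fully down and keep it there for three seconds, then stand it mouth down on the cleared draining plate and let go. There are three or four tumblers; leave the mug, jam jar, pepper mill, bowl and spoon where they are.

Things in the scene. Friction and masses are not known exactly. Their poses are not given: they have to be found in the camera images.
- drainer: fixed steel draining plate, 260 (x) x 300 (y) mm, top 45 mm above the counter. Origin: on the counter under the plate's centre; x points to the scrap trough at the far edge, z up. Lips 5 mm thick rise 12 mm above the plate along y = -150 and y = 150 mm; edge x = -130 has none; edge x = 130 is open and drops into the trough
- trough (a point): centre of the scrap trough's inner floor, 4 mm above the counter, at x = 185 mm in the drainer's frame. The trough spans x 130 to 240 and y -145 to 145 mm in that frame, as one piece with the plate; its outer walls are 65 mm high, 5 mm thick
- pad_down (a point): point on the axis of the rinser, 41 mm above the counter: where the top of the pad is when fully pressed down
- pad (a joint): travel of the rinser's sprung round steel pad (86 mm across, three-armed star on it): 0 = up (pad top 56 mm above the counter), 0.015 m = fully pressed down (pad top 41 mm above the counter). It takes 4 N to start it and 10 N to hold it fully down; it springs back when released
- rinser: fixed cup rinser: black base block 110 x 110 x 30 mm with the round sprung pad over its centre. Origin: centre of its underside on the counter, z up
- rest: flat black rubber mat on which the scraper lives, fixed to the counter, 80 (x) x 150 (y) x 6 mm thick. Origin: centre of its underside
- scraper: scraper block standing on the mat at the start, blade down: black rubber blade 48 (x) x 120 (y) x 30 mm high, on it a wooden grip 26 (x) x 80 (y) mm from 30 to 75 mm high. Origin: centre of the blade's underside, z up. Its broad blade faces look along x and -x. About 250 g
- cup0: plain steel tumbler, 93 mm tall (the tallest of four sizes), standing mouth down: a straight cylinder 64 mm across, closed base on top. Origin: centre of the rim plane (its underside as it stands), z up through the closed base. 100 to 230 g. May be absent (then None from the start)
- cup1: plain steel tumbler, 78 mm tall (the second tallest of four sizes), standing mouth down: a straight cylinder 64 mm across, closed base on top. Origin: centre of the rim plane (its underside as it stands), z up through the closed base. 100 to 230 g. May be absent (then None from the start)
- cup2: plain steel tumbler, 63 mm tall (the third tallest of four sizes), standing mouth down: a straight cylinder 64 mm across, closed base on top. Origin: centre of the rim plane (its underside as it stands), z up through the closed base. 100 to 230 g. May be absent (then None from the start)
- cup3: plain steel tumbler, 48 mm tall (the shortest of four sizes), standing mouth down: a straight cylinder 64 mm across, closed base on top. Origin: centre of the rim plane (its underside as it stands), z up through the closed base. 100 to 230 g. May be absent (then None from the start)
- piece0: loose piece of dry rusk, 52 (x) x 36 (y) x 10 mm thick, 20 g, lying on the draining plate at the start. Origin: centre of its underside. May be absent (then None from the start)
- piece1: loose piece of dry rusk, 46 (x) x 34 (y) x 10 mm thick, 20 g, lying on the draining plate at the start. Origin: centre of its underside. May be absent (then None from the start)
- piece2: loose piece of dry rusk, 50 (x) x 30 (y) x 10 mm thick, 20 g, lying on the draining plate at the start. Origin: centre of its underside. May be absent (then None from the start)
- piece3: loose piece of dry rusk, 44 (x) x 38 (y) x 10 mm thick, 20 g, lying on the draining plate at the start. Origin: centre of its underside. May be absent (then None from the start)
- piece4: loose piece of dry rusk, 54 (x) x 32 (y) x 10 mm thick, 20 g, lying on the draining plate at the start. Origin: centre of its underside. May be absent (then None from the start)
- mug: blue mug, 80 mm across, 90 mm high, a bystander. Origin: centre of its underside
- jam: jam jar with lid, 66 mm across, 100 mm high, a bystander. Origin: centre of its underside
- pepper: dark wooden pepper mill, 54 mm across, 185 mm high, a bystander. Origin: centre of its underside
- bowl: white lidded sugar bowl, 110 mm across, 70 mm high, a bystander. Origin: centre of its underside
- spoon: steel spoon 170 mm long lying on the counter, a bystander. Origin: on the counter under its middle; it lies along its own x
Mind the look-alikes: they are no part of the job. What is shaped like the cup0 but pink or purple is not meant.

How it is judged:
By the outcome, as a careful person would: the job done as asked, in the order asked, and still so for the second after the job is handed in, with the robot touching nothing.
Of piece0, piece1, piece2, piece3, piece4 only 4 to 5 are there at a start; the rules pass over those that are not, and their reading is None.
Of cup0, cup1, cup2, cup3 only 3 to 4 are there at a start; the rules pass over those that are not, and their reading is None.
At some moment in a run one of cup2, cup3 may be knocked a few centimetres aside while the robot is not near it.
Once in a run the grip may slacken for a moment while it holds something.
It also fails if it takes over 210 s, if anything falls off the work surface, if the arm or the gripper's body presses on something with over 40 N, if the wrist force passes 120 N, or if a joint passes its speed limit or range.

## Working session

There is one attempt and no reset: what is moved stays moved. The work goes in short steps, Python scripts to look and compute and a tool call to move; the robot and the scene stay as the last step left them, time stands still between calls to the robot, and variables do not carry over. Pictures are saved under pics/ and viewed, at most 14 in all, crops included, and the job is handed in when it is done.

Besides the shell and the picture viewer there is one more tool, called after "Call:" by a JSON object that holds its "name" and its "arguments", one argument or row to a line. send_rows: Moves the arm, as the interface text tells. Its arguments: {"type":"object","properties":{"linear":{"type":"array"},"spin":{"type":"array"},"grip":{"type":"number"},"squeeze":{"type":"number"}},"required":["linear","spin"]}

```bash
ls; mkdir -p pics; cat > h.py <<'E'
import numpy as np, cv2
from bench import status, cams, manip
def cloud(n):
    c=cams.read_camera(n); z=c["z_map"]; K=c["camera_matrix"]; T=c["cam_to_world"]
    v,u=np.mgrid[:z.shape[0],:z.shape[1]]
    p=np.stack([(u-K[0,2])/K[0,0]*z,(v-K[1,2])/K[1,1]*z,z],-1)
    w=p@T[:3,:3].T+T[:3,3]; w[z==0]=np.nan
    return c["img"],w
def st():
    s=status.read_state(); print(round(s["time_s"],2),np.round(s["position"],1),np.round(s["wrist_force"],1),round(s["gripper_width"],1),round(s["grasp_force"],1)); print(np.round(s["ee_rot"],3).tolist(), np.round(s["joint_pos"],2))
E
python3 - <<'E'
from h import *
st()
for n in("top","scene"):
    i,w=cloud(n); np.save(n+".npy",w); cv2.imwrite(f"pics/{n}0.png",cv2.resize(i[:,:,::-1],(784,588),interpolation=cv2.INTER_CUBIC))
E
```

```text
pics
0.0 [ 166.7 -653.5  221.7] [-0.3 -0.8  0.8] 88.0 0.0
[[0.969, 0.247, -0.001], [0.247, -0.969, 0.002], [-0.0, -0.002, -1.0]] [ 1.21  0.48  0.02  1.56 -0.01  1.11 -0.08]
```

View pics/top0.png

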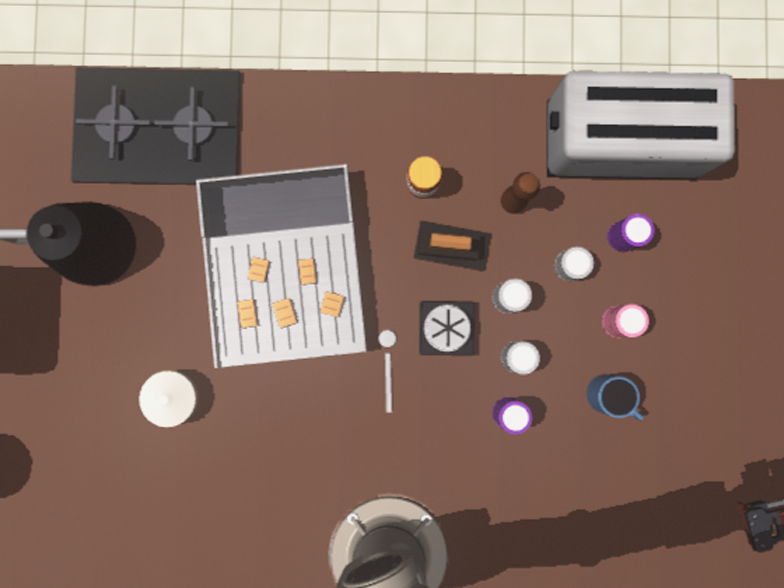

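View pics/scene0.png

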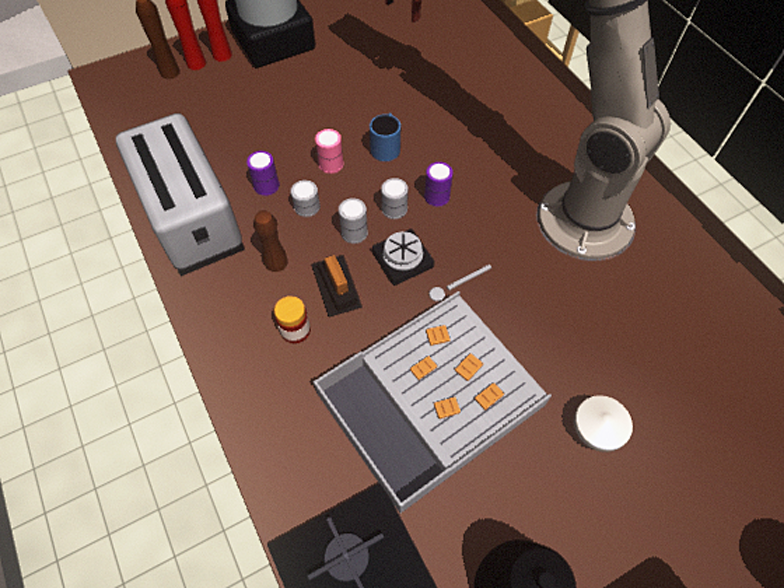

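Top view (image up = +x, left = +y): plate centre (285,295) with 5 rusks and the trough above it. Scraper on its mat (452,245), rinser (448,327). Steel tumblers at (514,296), (577,263) and (522,357). Look-alikes are purple (638,230), purple (515,417) and pink (631,320), all excluded by colour. The jam jar and mug are also cylinders of similar size.

```bash
cat >> h.py <<'E'
def rect(pts):
    (c,s,a)=cv2.minAreaRect(pts[:,:2].astype(np.float32)); return np.round(c,1),np.round(s,1),round(a,2)
def box(w,u0,v0,u1,v1,z0,z1):
    r=w[int(v0/1.4):int(v1/1.4),int(u0/1.4):int(u1/1.4)].reshape(-1,3); r=r[~np.isnan(r[:,0])]
    return r[(r[:,2]>z0)&(r[:,2]<z1)]
E
python3 - <<'E'
from h import *
w=np.load("top.npy")
for n,u,v in(("A",514,296),("B",577,263),("C",522,357),("P1",638,230),("P2",515,417),("pink",631,320),("pad",448,327),("jam",425,172),("mug",618,397),("pepper",525,185)):
    r=box(w,u-32,v-32,u+32,v+32,25,250); zt=np.percentile(r[:,2],90); t=r[abs(r[:,2]-zt)<5]
    (c,rad)=cv2.minEnclosingCircle(t[:,:2].astype(np.float32)); print(n,zt.round(1),np.round(c,1),round(rad,1),rect(t)[0],len(t))
print("plate",rect(box(w,190,155,375,380,30,75)),"flat",rect(box(w,205,225,365,375,42,49)))
print("walls",rect(box(w,190,155,375,380,52,75)))
print("grip",rect(box(w,410,215,495,275,68,82)));print("blade",rect(box(w,410,215,495,275,25,45)));print("mat",rect(box(w,410,210,498,280,3.5,9)))
print("rinserbase",rect(box(w,410,290,490,365,20,38)))
for n,u,v in(("p",259,270),("p",307,271),("p",246,313),("p",285,313),("p",332,304)):
    print(n,rect(box(w,u-17,v-20,u+17,v+20,50.5,62)))
i=cv2.imread("pics/top0.png"); cv2.imwrite("pics/crop1.png",cv2.resize(i[200:400,400:600],(600,600),interpolation=cv2.INTER_CUBIC))
E
```

```text
A 96.2 [ 524.8 -233.7] 31.5 [ 525.4 -234.1] 274
B 65.6 [ 593.  -361.7] 31.8 [ 593.1 -361. ] 295
C 80.9 [ 402.9 -252.9] 31.8 [ 403.7 -252.6] 300
P1 95.6 [ 656.5 -471.6] 33.1 [ 656.6 -472.7] 299
P2 95.9 [ 289.5 -235.9] 31.9 [ 287.8 -236.6] 300
pink 95.6 [ 478.9 -460.6] 31.9 [ 478.9 -460.4] 312
pad 58.1 [ 459.6 -107.7] 42.7 [ 459.6 -107. ] 566
jam 102.1 [760.4 -54.5] 31.1 [760.4 -54.6] 288
mug 92.5 [ 331.8 -436.3] 40.0 [ 331.5 -436.2] 500
pepper 178.3 [ 726.  -243.1] 18.6 [ 726.3 -243.5] 124
plate (array([607. , 238.6]), array([436.9, 316.5]), 7.16) flat (array([532.5, 221.6]), array([285.3, 301. ]), 6.93)
walls (array([578.2, 227.1]), array([376.2, 301.1]), 7.06)
grip (array([ 629.1, -109.6]), array([80.1, 27.2]), 85.25)
blade (array([ 629. , -109.8]), array([120.4,  49.7]), 85.71)
mat (array([ 632.5, -120. ]), array([142.3, 180.1]), 1.53)
rinserbase (array([ 460., -108.]), array([108.1, 111.2]), 0.86)
p (array([573.8, 276.3]), array([56. , 72.7]), 84.07)
p (array([567.3, 181.2]), array([45. , 69.1]), 88.65)
p (array([483.1, 296.2]), array([56.2, 74.2]), 89.27)
p (array([485., 222.]), array([60.9, 44. ]), 13.17)
p (array([504.4, 124.4]), array([62.9, 47.7]), 8.99)
```

View pics/crop1.png

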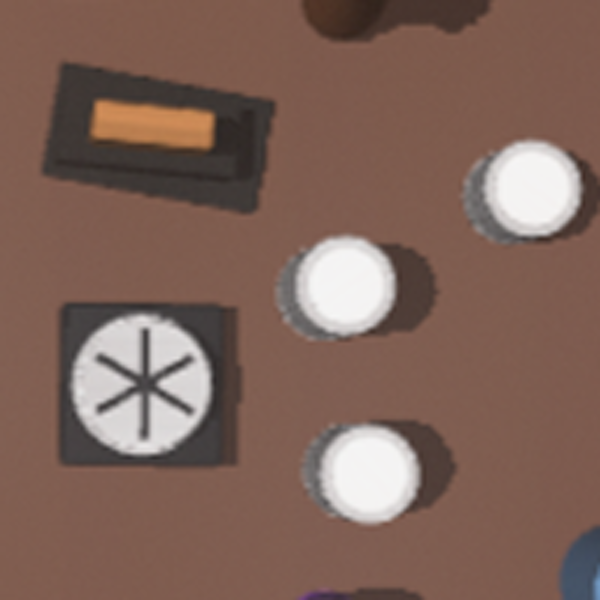

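The crop shows three plain steel tumblers at crop (533,188), (345,286) and (370,473). Scene heights make them cup2 (63), cup0 (93) and cup1 (78); cup3 is absent. The mat corners are at crop (62,63), (273,100), (253,213) and (42,172).

```bash
python3 - <<'E'
from h import *
w=np.load("top.npy")
def wp(u,v): # top0.png px -> world
    return w[int(round(v/1.4)),int(round(u/1.4))]
cs=np.array([wp(400+a/3,200+b/3) for a,b in((65,68),(269,103),(250,209),(47,168))]); print(cs.round(1)); 
q=rect(cs);print("mat",q)
i=cv2.imread("pics/top0.png"); i=cv2.resize(i,(560,420))
hsv=cv2.cvtColor(i,cv2.COLOR_BGR2HSV)
m=(cv2.inRange(hsv,(8,110,150),(25,255,255)))
dk=(i.max(2)<75).astype(np.uint8)*255; dk[:150]=0; dk[202:]=0; dk[:,:290]=0; dk[:,355:]=0
p=w[dk>0]; p=p[(p[:,2]<12)]; print("mat dark",rect(p))
O=np.array([521.1,220.1]); a=np.radians(7); R=np.array([[np.cos(a),-np.sin(a)],[np.sin(a),np.cos(a)]])
n,l,s,c=cv2.connectedComponentsWithStats(m)
for k in range(1,n):
    if s[k,4]>60:
        q=w[l==k]; d=(q[:,:2]-O)@R; print(c[k].round(),s[k,4],"drainer frame min",d.min(0).round(),"max",d.max(0).round(),np.median(q[:,2]).round(1))
E
```

```text
[[ 675.4  -55.2   11.1]
 [ 656.  -198.     3. ]
 [ 579.7 -184.     6.2]
 [ 606.   -44.8    7.4]]
mat (array([ 630.9, -120.2]), array([144. ,  77.6]), 79.55)
mat dark (array([ 631.1, -120.9]), array([149.3,  79.3]), 81.02)
[303. 123.] 450 drainer frame min [nan nan] max [nan nan] nan
[322. 172.] 236 drainer frame min [nan nan] max [nan nan] nan
[185. 192.] 159 drainer frame min [31. 24.] max [78. 60.] 54.6
[219. 193.] 172 drainer frame min [ 17. -66.] max [ 64. -37.] 53.9
[237. 217.] 183 drainer frame min [nan nan] max [nan nan] nan
[178. 224.] 112 drainer frame min [nan nan] max [nan nan] nan
[204. 223.] 180 drainer frame min [-62. -18.] max [-12.  17.] 53.4
```

Call:
{"name": "send_rows", "arguments": {
  "linear": [
    [1,1,0],
    [1,1,0],
    [1,1,0],
    [1,1,0],
    [1,1,0],
    [1,1,0],
    [1,1,0],
    [1,1,0],
    [1,1,0],
    [1,1,0]
  ],
  "spin": [1,1,1,1,1,1,1,1,1,1],
  "grip": 1
}}

```text
time_s: 0.93
position: [417.5, -402.6, 222.4]
ee_rot: [[0.266, 0.964, -0.001], [0.964, -0.266, 0.0], [0.0, -0.001, -1.0]]
wrist_force: [0.4, -0.3, 0.4]
gripper_width: 87.8
grasp_force: 0.0
```

Call:
{"name": "send_rows", "arguments": {
  "linear": [
    [0.85,1,0],
    [0.85,1,0],
    [0.85,1,0],
    [0.85,1,0],
    [0.85,1,0],
    [0.85,1,0],
    [0.85,1,0],
    [0.85,1,0],
    [0.83,1,0],
    [0.83,1,0]
  ],
  "spin": [0,0,0,0,0,0,0.45,0.45,0.45,0.45]
}}

```text
time_s: 1.77
position: [628.9, -152.8, 222.2]
ee_rot: [[0.083, 0.997, -0.001], [0.997, -0.083, 0.0], [-0.0, -0.001, -1.0]]
wrist_force: [1.0, -1.5, -0.8]
gripper_width: 87.4
grasp_force: 0.0
```

Call:
{"name": "send_rows", "arguments": {
  "linear": [
    [0,0.57,0],
    [0,0.57,0],
    [0,0.57,0],
    [0,0,-0.5],
    [0,0,-0.8],
    [0,0,-0.8],
    [0,0,-0.5],
    [0,0,-0.4],
    [0,0,0],
    [0,0,0]
  ],
  "spin": [0,0,0,0,0,0,0,0,0,0]
}}

```text
time_s: 2.6
position: [628.1, -111.9, 147.4]
ee_rot: [[0.086, 0.996, -0.001], [0.996, -0.086, -0.0], [-0.0, -0.001, -1.0]]
wrist_force: [0.8, 0.2, -0.2]
gripper_width: 87.7
grasp_force: 0.0
```

Call:
{"name": "send_rows", "arguments": {
  "linear": [
    [0.04,0.08,-0.75],
    [0,0,-0.8],
    [0,0,-0.8],
    [0,0,-0.7],
    [0,0,-0.5],
    [0,0,-0.4],
    [0,0,-0.3],
    [0,0,0],
    [0,0,0],
    [0,0,0]
  ],
  "spin": [0,0,0,0,0,0,0,0,0,0]
}}

```text
time_s: 3.43
position: [630.1, -109.3, 42.3]
ee_rot: [[0.085, 0.996, 0.002], [0.996, -0.085, -0.0], [0.0, 0.002, -1.0]]
wrist_force: [0.4, 0.7, -0.3]
gripper_width: 88.1
grasp_force: 0.0
```

Call:
{"name": "send_rows", "arguments": {
  "linear": [
    [0,0,0],
    [0,0,0],
    [0,0,0],
    [0,0,0],
    [0,0,0],
    [0,0,0],
    [0,0,0],
    [0,0,0],
    [0,0,0],
    [0,0,0]
  ],
  "spin": [0,0,0,0,0,0,0,0,0,0],
  "grip": -1,
  "squeeze": 45
}}

```text
time_s: 4.27
position: [629.8, -109.3, 41.5]
ee_rot: [[0.085, 0.996, 0.001], [0.996, -0.085, 0.0], [0.0, 0.001, -1.0]]
wrist_force: [0.6, 0.4, -3.1]
gripper_width: 26.1
grasp_force: 45.0
```

Call:
{"name": "send_rows", "arguments": {
  "linear": [
    [0,0,0.6],
    [0,0,0.8],
    [0,0,1],
    [0,0,1],
    [-0.85,0.95,0.6],
    [-0.85,0.95,0],
    [-0.85,0.95,0],
    [-0.85,0.95,0],
    [-0.85,0.95,0],
    [-0.85,0.95,0]
  ],
  "spin": [0,0,0,0,0.4,0.4,0.4,0.4,0.38,0]
}}

```text
time_s: 5.1
position: [500.0, 33.9, 141.0]
ee_rot: [[-0.124, 0.992, -0.001], [0.992, 0.124, -0.0], [-0.0, -0.001, -1.0]]
wrist_force: [-0.2, 0.3, -2.7]
gripper_width: 25.7
grasp_force: 45.0
```

Call:
{"name": "send_rows", "arguments": {
  "linear": [
    [-0.85,0.95,0],
    [-0.85,0.95,0],
    [-0.85,0.95,0],
    [-0.85,0.95,0],
    [0,0,0],
    [0,0,0],
    [0,0,0],
    [0,0,0],
    [0,0,0],
    [0,0,0]
  ],
  "spin": [0,0,0,0,0,0,0,0,0,0]
}}

```text
time_s: 5.93
position: [417.3, 127.4, 141.3]
ee_rot: [[-0.12, 0.993, -0.0], [0.993, 0.12, 0.0], [0.0, -0.0, -1.0]]
wrist_force: [-0.3, -0.1, -2.6]
gripper_width: 25.8
grasp_force: 45.0
```

```bash
python3 - <<'E'
from h import *
st()
i,w=cloud("top"); np.save("top1.npy",w); cv2.imwrite("pics/top1.png",cv2.resize(i[90:290,110:380,::-1],(800,593),interpolation=cv2.INTER_CUBIC))
E
```

```text
5.93 [417.3 127.4 141.3] [-0.3 -0.1 -2.6] 25.8 45.0
[[-0.12, 0.993, -0.0], [0.993, 0.12, 0.0], [0.0, -0.0, -1.0]] [ 0.13  0.25 -0.63  2.15  0.21  0.8  -0.52]
```

View pics/top1.png

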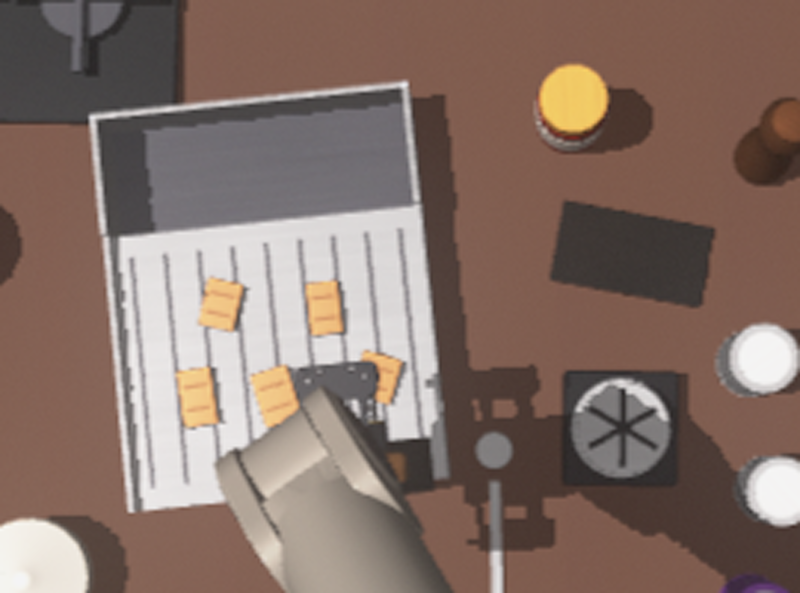

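The scraper hovers behind the two right-lane pieces at (323,307) and (380,377). The mat is bare at (632,253), and all five pieces are untouched.

Call:
{"name": "send_rows", "arguments": {
  "linear": [
    [0,0,-0.5],
    [0,0,-0.7],
    [0,0,-0.6],
    [0,0,-0.37],
    [0,0,-0.2],
    [0,0,0],
    [0,0,0],
    [0.3,0.04,0],
    [0.4,0.05,0],
    [0.4,0.05,0]
  ],
  "spin": [0,0,0,0,0,0,0,0,0,0]
}}

```text
time_s: 6.82
position: [446.2, 132.0, 82.9]
ee_rot: [[-0.121, 0.993, 0.002], [0.993, 0.121, 0.0], [0.0, 0.002, -1.0]]
wrist_force: [0.2, -0.1, -3.4]
gripper_width: 25.9
grasp_force: 45.0
```

Call:
{"name": "send_rows", "arguments": {
  "linear": [
    [0.48,0.06,0],
    [0.48,0.06,0],
    [0.48,0.06,0],
    [0.48,0.06,0],
    [0.48,0.06,0],
    [0.48,0.06,0],
    [0.48,0.06,0],
    [0.48,0.06,0],
    [0.48,0.06,0],
    [0.48,0.06,0]
  ],
  "spin": [0,0,0,0,0,0,0,0,0,0]
}}

```text
time_s: 7.65
position: [566.2, 146.6, 82.3]
ee_rot: [[-0.121, 0.993, 0.001], [0.993, 0.121, 0.0], [0.0, 0.001, -1.0]]
wrist_force: [-0.3, 0.5, -2.8]
gripper_width: 25.8
grasp_force: 45.0
```

Call:
{"name": "send_rows", "arguments": {
  "linear": [
    [0.48,0.06,0],
    [0.48,0.06,0],
    [0.48,0.06,0],
    [0.48,0.06,0],
    [0.48,0.06,0],
    [0.48,0.06,0],
    [0.48,0.06,0],
    [0.48,0.05,0],
    [0,0,0],
    [0,0,0]
  ],
  "spin": [0,0,0,0,0,0,0,0,0,0]
}}

```text
time_s: 8.48
position: [661.2, 158.2, 81.9]
ee_rot: [[-0.121, 0.993, 0.0], [0.993, 0.121, 0.0], [0.0, 0.0, -1.0]]
wrist_force: [0.4, -0.6, -3.6]
gripper_width: 25.6
grasp_force: 45.0
```

Call:
{"name": "send_rows", "arguments": {
  "linear": [
    [0,0,0.6],
    [0,0,0.8],
    [-0.5,0.2,0.6],
    [-0.9,0.45,0],
    [-1,0.5,0],
    [-1,0.5,0],
    [-1,0.5,0],
    [-1,0.5,0],
    [-1,0.5,0],
    [-1,0.5,0]
  ],
  "spin": [0,0,0,0,0,0,0,0,0,0]
}}

```text
time_s: 9.32
position: [473.8, 250.0, 133.4]
ee_rot: [[-0.122, 0.993, 0.001], [0.993, 0.122, -0.0], [-0.0, 0.001, -1.0]]
wrist_force: [-0.3, 1.2, -3.4]
gripper_width: 25.7
grasp_force: 45.0
```

Call:
{"name": "send_rows", "arguments": {
  "linear": [
    [-1,0.5,0],
    [-1,0.5,0],
    [-0.72,0.4,0],
    [-0.44,0,0],
    [0,0,0],
    [0,0,-0.6],
    [0,0,-0.7],
    [0,0,-0.5],
    [0,0,-0.17],
    [0,0,0]
  ],
  "spin": [0,0,0,0,0,0,0,0,0,0]
}}

```text
time_s: 10.15
position: [396.5, 283.6, 82.0]
ee_rot: [[-0.121, 0.993, -0.002], [0.993, 0.121, -0.001], [-0.001, -0.002, -1.0]]
wrist_force: [-0.1, 0.0, -2.3]
gripper_width: 25.7
grasp_force: 45.0
```

Call:
{"name": "send_rows", "arguments": {
  "linear": [
    [0.35,0.05,0],
    [0.5,0.06,0],
    [0.5,0.06,0],
    [0.5,0.06,0],
    [0.5,0.06,0],
    [0.5,0.06,0],
    [0.5,0.06,0],
    [0.5,0.06,0],
    [0.5,0.06,0],
    [0.5,0.06,0]
  ],
  "spin": [0,0,0,0,0,0,0,0,0,0]
}}

```text
time_s: 10.98
position: [520.2, 299.4, 83.7]
ee_rot: [[-0.121, 0.993, 0.002], [0.993, 0.121, 0.001], [0.001, 0.002, -1.0]]
wrist_force: [-0.1, -0.5, -2.7]
gripper_width: 25.7
grasp_force: 45.0
```

Call:
{"name": "send_rows", "arguments": {
  "linear": [
    [0.5,0.06,0],
    [0.5,0.06,0],
    [0.5,0.06,0],
    [0.5,0.06,0],
    [0.5,0.06,0],
    [0.5,0.06,0],
    [0.5,0.06,0],
    [0.5,0.06,0],
    [0.5,0.06,0],
    [0.45,0.06,0]
  ],
  "spin": [0,0,0,0,0,0,0,0,0,0]
}}

```text
time_s: 11.82
position: [644.2, 313.7, 83.5]
ee_rot: [[-0.12, 0.993, 0.002], [0.993, 0.12, 0.0], [0.0, 0.002, -1.0]]
wrist_force: [-0.1, -0.9, -3.0]
gripper_width: 25.5
grasp_force: 45.0
```

Call:
{"name": "send_rows", "arguments": {
  "linear": [
    [0,0,0],
    [0,0,0.6],
    [0,0,0.8],
    [-0.6,-0.2,0.6],
    [-1,-0.45,0],
    [-1,-0.45,0],
    [-1,-0.45,0],
    [-1,-0.45,0],
    [-1,-0.45,0],
    [-1,-0.45,0]
  ],
  "spin": [0,0,0,0,0,0,0,0,0,0]
}}

```text
time_s: 12.65
position: [475.0, 241.5, 134.3]
ee_rot: [[-0.122, 0.993, 0.001], [0.993, 0.122, -0.0], [-0.0, 0.001, -1.0]]
wrist_force: [0.7, -0.2, -2.9]
gripper_width: 25.8
grasp_force: 45.0
```

Call:
{"name": "send_rows", "arguments": {
  "linear": [
    [-1,-0.5,0],
    [-1,-0.5,0],
    [-0.72,-0.42,0],
    [0,0,0],
    [0,0,0],
    [0,0,-0.6],
    [0,0,-0.7],
    [0,0,-0.5],
    [0,0,-0.3],
    [0,0,0]
  ],
  "spin": [0,0,0,0,0,0,0,0,0,0]
}}

```text
time_s: 13.48
position: [409.1, 207.3, 80.5]
ee_rot: [[-0.122, 0.993, 0.0], [0.993, 0.122, 0.0], [0.0, 0.0, -1.0]]
wrist_force: [0.5, -0.0, -3.1]
gripper_width: 26.2
grasp_force: 45.0
```

Call:
{"name": "send_rows", "arguments": {
  "linear": [
    [0.35,0.05,0],
    [0.5,0.06,0],
    [0.5,0.06,0],
    [0.5,0.06,0],
    [0.5,0.06,0],
    [0.5,0.06,0],
    [0.5,0.06,0],
    [0.5,0.06,0],
    [0.5,0.06,0],
    [0.5,0.06,0]
  ],
  "spin": [0,0,0,0,0,0,0,0,0,0]
}}

```text
time_s: 14.32
position: [531.7, 221.5, 81.0]
ee_rot: [[-0.121, 0.993, 0.001], [0.993, 0.121, 0.001], [0.0, 0.001, -1.0]]
wrist_force: [-0.3, 0.3, -2.6]
gripper_width: 25.9
grasp_force: 45.0
```

Call:
{"name": "send_rows", "arguments": {
  "linear": [
    [0.5,0.06,0],
    [0.5,0.06,0],
    [0.5,0.06,0],
    [0.5,0.06,0],
    [0.5,0.06,0],
    [0.5,0.06,0],
    [0.5,0.06,0],
    [0.5,0.06,0],
    [0.5,0.06,0],
    [0.45,0.06,0]
  ],
  "spin": [0,0,0,0,0,0,0,0,0,0]
}}

```text
time_s: 15.15
position: [655.5, 236.0, 80.8]
ee_rot: [[-0.121, 0.993, 0.001], [0.993, 0.121, 0.0], [0.0, 0.001, -1.0]]
wrist_force: [-0.6, -0.3, -2.7]
gripper_width: 25.8
grasp_force: 45.0
```

Call:
{"name": "send_rows", "arguments": {
  "linear": [
    [0,0,0],
    [0,0,0.6],
    [0,0,0.8],
    [0,-0.6,0.6],
    [0,-1,0],
    [0,-1,0],
    [0,-1,0],
    [0,-1,0],
    [0,-1,0],
    [0,-1,0]
  ],
  "spin": [0,0,0,0,0,0,0,0,0,0]
}}

```text
time_s: 15.98
position: [653.0, 70.3, 132.0]
ee_rot: [[-0.122, 0.992, 0.001], [0.992, 0.122, -0.0], [-0.0, 0.001, -1.0]]
wrist_force: [0.5, 0.1, -2.7]
gripper_width: 25.5
grasp_force: 45.0
```

```bash
python3 - <<'E'
from h import *
st()
i,w=cloud("top"); cv2.imwrite("pics/top2.png",cv2.resize(i[90:290,110:380,::-1],(800,593),interpolation=cv2.INTER_CUBIC))
E
```

```text
15.98 [653.   70.3 132. ] [ 0.5  0.1 -2.7] 25.5 45.0
[[-0.122, 0.992, 0.001], [0.992, 0.122, -0.0], [-0.0, 0.001, -1.0]] [ 0.17  0.59 -0.53  1.65  0.35  0.99 -0.36]
```

View pics/top2.png

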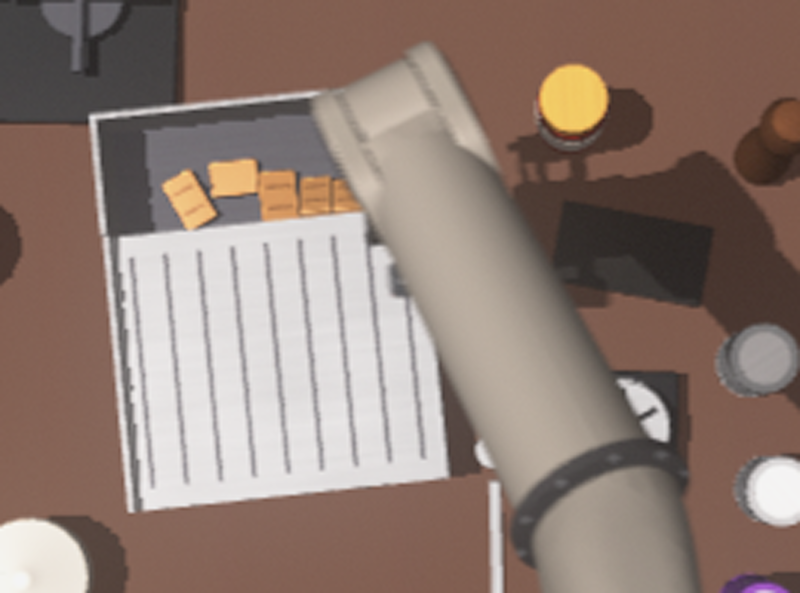

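All five pieces lie in the trough at (190,200), (233,177), (278,195), (317,195) and (345,195), and the plate is clear. Next I refine the mat pose from the unoccluded view.

```bash
python3 - <<'E'
from h import *
w=np.load("top1.npy")
i=cv2.imread("pics/top1.png"); i=cv2.resize(i,(270,200)); 
dk=(i.max(2)<75).astype(np.uint8); 
n,l,s,c=cv2.connectedComponentsWithStats(dk); k=l[85,213]; ys,xs=np.where(l==k); print(s[k])
p=w[ys+90,xs+110]; p=p[~np.isnan(p[:,0])]
print(rect(p), np.median(p[:,2]), p[:,:2].mean(0))
E
```

```text
[ 186   68   55   35 1364]
(array([ 630.7, -120.8]), array([149.2,  78.6]), 81.0) 4.906967314966323 [ 630.72327989 -120.08349367]
```

Call:
{"name": "send_rows", "arguments": {
  "linear": [
    [0,-1,0],
    [0,-1,0],
    [0,-1,0],
    [0,-1,0],
    [-0.2,-1,0],
    [-0.2,-1,0],
    [-0.2,-0.9,0],
    [-0.2,-0.7,0],
    [0,0,0],
    [0,0,0]
  ],
  "spin": [-0.4,-0.4,-0.4,-0.4,-0.4,-0.4,-0.27,0,0,0]
}}

```text
time_s: 16.87
position: [633.0, -119.9, 131.5]
ee_rot: [[0.159, 0.987, 0.0], [0.987, -0.159, -0.0], [-0.0, 0.001, -1.0]]
wrist_force: [-0.6, 0.9, -2.1]
gripper_width: 26.3
grasp_force: 45.0
```

Call:
{"name": "send_rows", "arguments": {
  "linear": [
    [-0.06,-0.01,-0.6],
    [0,0,-0.8],
    [0,0,-0.8],
    [0,0,-0.6],
    [0,0,-0.4],
    [0,0,-0.2],
    [0,0,-0.12],
    [0,0,-0.06],
    [0,0,0],
    [0,0,0]
  ],
  "spin": [0,0,0,0,0,0,0,0,0,0]
}}

```text
time_s: 17.7
position: [632.5, -119.0, 41.8]
ee_rot: [[0.157, 0.988, 0.001], [0.988, -0.157, -0.0], [0.0, 0.001, -1.0]]
wrist_force: [0.0, 0.1, -2.4]
gripper_width: 25.9
grasp_force: 45.0
```

Call:
{"name": "send_rows", "arguments": {
  "linear": [
    [-0.04,-0.04,-0.02],
    [0,0,-0.02],
    [0,0,0],
    [0,0,0],
    [0,0,0],
    [0,0,0],
    [0,0,0],
    [0,0,0],
    [0,0,0],
    [0,0,0]
  ],
  "spin": [0,0,0,0,0,0,0,0,0,0]
}}

```text
time_s: 18.53
position: [631.3, -120.4, 40.9]
ee_rot: [[0.157, 0.988, 0.001], [0.988, -0.157, -0.001], [-0.0, 0.001, -1.0]]
wrist_force: [-2.8, -0.2, 5.1]
gripper_width: 26.3
grasp_force: 45.0
```

Call:
{"name": "send_rows", "arguments": {
  "linear": [
    [0,0,0],
    [0,0,0],
    [0,0,0],
    [0,0,0],
    [0,0,0],
    [0,0,0],
    [0,0,0],
    [0,0,0],
    [0,0,0],
    [0,0,0]
  ],
  "spin": [0,0,0,0,0,0,0,0,0,0],
  "grip": 1
}}

```text
time_s: 19.37
position: [630.9, -120.1, 39.9]
ee_rot: [[0.157, 0.988, -0.0], [0.988, -0.157, -0.0], [-0.0, -0.0, -1.0]]
wrist_force: [-0.8, -0.9, -0.9]
gripper_width: 86.7
grasp_force: 0.0
```

Call:
{"name": "send_rows", "arguments": {
  "linear": [
    [0,0,0.5],
    [0,0,0.8],
    [0,0,1],
    [0,0,1],
    [0,0,1],
    [0,0,1],
    [0,0,1],
    [0,0,0],
    [0,0,0],
    [0,0,0]
  ],
  "spin": [0,0,0,0,0,0,0,0,0,0]
}}

```text
time_s: 20.2
position: [630.5, -120.1, 197.4]
ee_rot: [[0.157, 0.988, -0.0], [0.988, -0.157, -0.0], [-0.0, -0.0, -1.0]]
wrist_force: [-0.1, -0.2, 0.6]
gripper_width: 87.8
grasp_force: 0.0
```

Call:
{"name": "send_rows", "arguments": {
  "linear": [
    [-0.6,-0.65,0],
    [-0.8,-0.85,0],
    [-0.9,-1,0],
    [-0.9,-1,0],
    [-0.7,-0.75,0],
    [-0.32,-0.3,0],
    [0,0,0],
    [0,0,-0.4],
    [0,0,-0.5],
    [0,0,-0.5]
  ],
  "spin": [0,0,0,0,0,0,0,0,0,0]
}}

```text
time_s: 21.03
position: [526.5, -231.7, 160.9]
ee_rot: [[0.154, 0.988, 0.0], [0.988, -0.154, 0.001], [0.001, 0.0, -1.0]]
wrist_force: [0.5, -0.8, -0.6]
gripper_width: 87.7
grasp_force: 0.0
```

```bash
python3 - <<'E'
from h import *
st()
i,w=cloud("scene"); cv2.imwrite("pics/sc1.png",cv2.resize(i[60:300,120:420,::-1],(750,600),interpolation=cv2.INTER_CUBIC))
i,w=cloud("top")
print("grip",rect(box(w,410,215,495,275,68,82)));print("blade",rect(box(w,410,215,495,275,25,45)))
E
```

```text
21.03 [ 526.5 -231.7  160.9] [ 0.5 -0.8 -0.6] 87.7 0.0
[[0.154, 0.988, 0.0], [0.988, -0.154, 0.001], [0.001, 0.0, -1.0]] [ 0.66  0.42 -0.46  1.83  0.22  0.94 -0.04]
grip (array([ 629.4, -120.8]), array([80.2, 27. ]), 79.84)
blade (array([ 629.4, -120.5]), array([119.9,  49. ]), 81.34)
```

View pics/sc1.png

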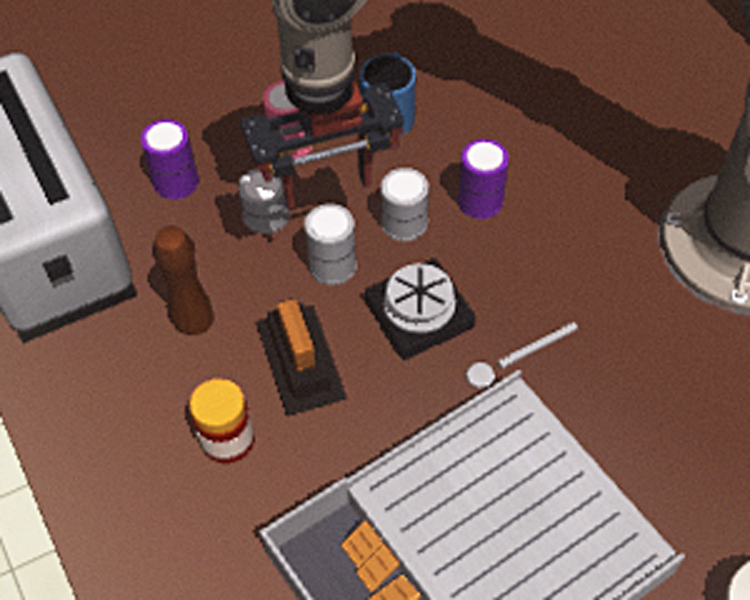

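The scraper stands centred on the mat at (298,345) within about 1.5 mm. The hand is above cup0 at (330,240). Tumbler cup1 is at (404,203) and cup2 at (263,200).

Call:
{"name": "send_rows", "arguments": {
  "linear": [
    [-0.02,-0.08,-0.6],
    [0,0,-0.8],
    [0,0,-0.8],
    [0,0,-0.8],
    [0,0,-0.7],
    [0,0,-0.5],
    [0,0,-0.32],
    [0,0,0],
    [0,0,0],
    [0,0,0]
  ],
  "spin": [0,0,0,0,0,0,0,0,0,0]
}}

```text
time_s: 21.97
position: [525.7, -235.9, 50.3]
ee_rot: [[0.157, 0.988, 0.001], [0.988, -0.157, -0.0], [-0.0, 0.001, -1.0]]
wrist_force: [-1.0, -0.1, -0.3]
gripper_width: 88.0
grasp_force: 0.0
```

Call:
{"name": "send_rows", "arguments": {
  "linear": [
    [0,0,0],
    [0,0,0],
    [0,0,0],
    [0,0,0],
    [0,0,0],
    [0,0,0],
    [0,0,0],
    [0,0,0],
    [0,0,0],
    [0,0,0]
  ],
  "spin": [0,0,0,0,0,0,0,0,0,0],
  "grip": -1,
  "squeeze": 50
}}

```text
time_s: 22.8
position: [525.3, -236.0, 49.9]
ee_rot: [[0.157, 0.988, 0.001], [0.988, -0.157, -0.0], [-0.0, 0.001, -1.0]]
wrist_force: [-0.0, -1.2, 6.2]
gripper_width: 63.6
grasp_force: 50.0
```

Call:
{"name": "send_rows", "arguments": {
  "linear": [
    [0,0,0.4],
    [0,0,0.7],
    [0,0,0.8],
    [0,0,0.8],
    [0,0,0.5],
    [0,0,0.3],
    [0,0,0],
    [0,0,0],
    [0,0,0],
    [0,0,0]
  ],
  "spin": [0,0,0,0,0,0,0,0,0,0]
}}

```text
time_s: 23.63
position: [524.1, -235.6, 135.7]
ee_rot: [[0.157, 0.988, -0.002], [0.988, -0.157, 0.001], [0.001, -0.002, -1.0]]
wrist_force: [0.2, 0.2, -1.7]
gripper_width: 63.6
grasp_force: 50.0
```

Call:
{"name": "send_rows", "arguments": {
  "linear": [
    [-0.2,0.4,0],
    [-0.35,0.7,0],
    [-0.45,0.9,0],
    [-0.45,0.9,0],
    [-0.45,0.9,0],
    [-0.35,0.7,0],
    [-0.25,0.4,0],
    [-0.1,0.16,0],
    [0,0,0],
    [0,0,0]
  ],
  "spin": [0,0,0,0,0,0,0,0,0,0]
}}

```text
time_s: 24.47
position: [460.2, -110.0, 137.0]
ee_rot: [[0.157, 0.988, 0.0], [0.988, -0.157, -0.0], [-0.0, 0.0, -1.0]]
wrist_force: [0.0, 0.0, -1.1]
gripper_width: 63.6
grasp_force: 50.0
```

Call:
{"name": "send_rows", "arguments": {
  "linear": [
    [0,0,-0.4],
    [0,0,-0.5],
    [0,0,-0.3],
    [0,0,-0.2],
    [0,0,-0.2],
    [0,0,-0.1],
    [0,0,0],
    [0,0,0],
    [0,0,0],
    [0,0,0]
  ],
  "spin": [0,0,0,0,0,0,0,0,0,0]
}}

```text
time_s: 25.3
position: [459.8, -110.1, 94.7]
ee_rot: [[0.158, 0.987, -0.0], [0.987, -0.158, -0.001], [-0.001, -0.0, -1.0]]
wrist_force: [-2.5, -1.7, 6.4]
gripper_width: 63.5
grasp_force: 50.0
```

```bash
python3 - <<'E'
from h import *
st()
i,w=cloud("scene"); cv2.imwrite("pics/sc2.png",cv2.resize(i[90:230,210:350,::-1],(600,600),interpolation=cv2.INTER_CUBIC))
E
```

```text
25.3 [ 459.8 -110.1   94.7] [-2.5 -1.7  6.4] 63.5 50.0
[[0.158, 0.987, -0.0], [0.987, -0.158, -0.001], [-0.001, -0.0, -1.0]] [ 0.52  0.37 -0.49  2.11  0.26  0.72 -0.3 ]
```

View pics/sc2.png

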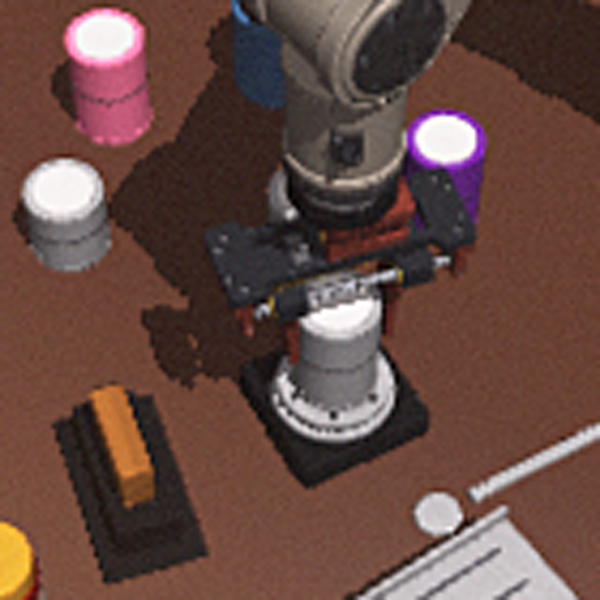

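Cup0 sits upright in the middle of the pad (335,385), which is partly pressed. I press on.

Call:
{"name": "send_rows", "arguments": {
  "linear": [
    [0,0,-0.06],
    [0,0,-0.06],
    [0,0,-0.06],
    [0,0,-0.06],
    [0,0,0],
    [0,0,0],
    [0,0,0],
    [0,0,0],
    [0,0,0],
    [0,0,0]
  ],
  "spin": [0,0,0,0,0,0,0,0,0,0]
}}

```text
time_s: 26.18
position: [460.0, -110.1, 90.6]
ee_rot: [[0.158, 0.987, -0.0], [0.987, -0.158, -0.002], [-0.002, -0.0, -1.0]]
wrist_force: [-8.7, -1.0, 29.8]
gripper_width: 64.0
grasp_force: 50.0
```

Call:
{"name": "send_rows", "arguments": {
  "linear": [
    [0,0,0.02],
    [0,0,0],
    [0,0,0],
    [0,0,0],
    [0,0,0],
    [0,0,0],
    [0,0,0],
    [0,0,0],
    [0,0,0],
    [0,0,0]
  ],
  "spin": [0,0,0,0,0,0,0,0,0,0]
}}

```text
time_s: 27.02
position: [459.9, -110.2, 90.7]
ee_rot: [[0.158, 0.987, -0.0], [0.987, -0.158, -0.002], [-0.002, 0.0, -1.0]]
wrist_force: [-8.8, -1.8, 23.7]
gripper_width: 63.6
grasp_force: 50.0
```

Call:
{"name": "send_rows", "arguments": {
  "linear": [
    [0,0,0],
    [0,0,0],
    [0,0,0],
    [0,0,0],
    [0,0,0],
    [0,0,0],
    [0,0,0],
    [0,0,0],
    [0,0,0],
    [0,0,0]
  ],
  "spin": [0,0,0,0,0,0,0,0,0,0]
}}

```text
time_s: 27.85
position: [459.9, -110.1, 90.7]
ee_rot: [[0.158, 0.987, -0.0], [0.987, -0.158, -0.002], [-0.002, -0.0, -1.0]]
wrist_force: [-7.4, -1.3, 24.4]
gripper_width: 63.5
grasp_force: 50.0
```

Call:
{"name": "send_rows", "arguments": {
  "linear": [
    [0,0,0],
    [0,0,0],
    [0,0,0],
    [0,0,0],
    [0,0,0],
    [0,0,0],
    [0,0,0],
    [0,0,0],
    [0,0,0],
    [0,0,0]
  ],
  "spin": [0,0,0,0,0,0,0,0,0,0]
}}

```text
time_s: 28.68
position: [459.9, -110.1, 90.7]
ee_rot: [[0.158, 0.987, -0.0], [0.987, -0.158, -0.002], [-0.002, -0.0, -1.0]]
wrist_force: [-8.8, -1.5, 24.0]
gripper_width: 63.5
grasp_force: 50.0
```

Call:
{"name": "send_rows", "arguments": {
  "linear": [
    [0,0,0],
    [0,0,0],
    [0,0,0],
    [0,0,0],
    [0,0,0],
    [0,0,0],
    [0,0,0],
    [0,0,0],
    [0,0,0],
    [0,0,0]
  ],
  "spin": [0,0,0,0,0,0,0,0,0,0]
}}

```text
time_s: 29.52
position: [459.9, -110.1, 90.7]
ee_rot: [[0.158, 0.987, -0.0], [0.987, -0.158, -0.002], [-0.002, 0.0, -1.0]]
wrist_force: [-7.6, -1.3, 23.4]
gripper_width: 63.7
grasp_force: 50.0
```

Call:
{"name": "send_rows", "arguments": {
  "linear": [
    [0,0,0],
    [0,0,0],
    [0,0,0],
    [0,0,0],
    [0,0,0],
    [0,0,0],
    [0,0,0],
    [0,0,0],
    [0,0,0],
    [0,0,0]
  ],
  "spin": [0,0,0,0,0,0,0,0,0,0]
}}

```text
time_s: 30.35
position: [459.9, -110.1, 90.7]
ee_rot: [[0.158, 0.987, -0.0], [0.987, -0.158, -0.002], [-0.002, -0.0, -1.0]]
wrist_force: [-8.7, -0.8, 23.8]
gripper_width: 63.2
grasp_force: 50.0
```

Call:
{"name": "send_rows", "arguments": {
  "linear": [
    [0,0,0.3],
    [0,0,0.5],
    [0,0,0.7],
    [0,0,0.8],
    [0,0,0.5],
    [0,0,0.2],
    [0,0.3,0],
    [0.1,0.6,0],
    [0.1,0.8,0],
    [0.1,0.9,0]
  ],
  "spin": [0,0,0,0,0,0,0.2,0.3,0.3,0.3]
}}

```text
time_s: 31.18
position: [466.7, -42.8, 162.7]
ee_rot: [[0.04, 0.999, -0.002], [0.999, -0.04, 0.001], [0.0, -0.002, -1.0]]
wrist_force: [0.2, 0.2, -1.3]
gripper_width: 63.6
grasp_force: 50.0
```

Call:
{"name": "send_rows", "arguments": {
  "linear": [
    [0.15,1,0],
    [0.15,1,0],
    [0.15,1,0],
    [0.15,1,0],
    [0.15,1,0],
    [0.15,1,0],
    [0.15,1,0],
    [0.15,1,0],
    [0.15,1,0],
    [0.15,1,0]
  ],
  "spin": [0.3,0.3,0.3,0.3,0.3,0,0,0,0,0]
}}

```text
time_s: 32.02
position: [503.4, 208.4, 162.5]
ee_rot: [[-0.118, 0.993, -0.002], [0.993, 0.118, 0.0], [0.0, -0.002, -1.0]]
wrist_force: [-0.0, 0.2, -2.0]
gripper_width: 63.4
grasp_force: 50.0
```

Call:
{"name": "send_rows", "arguments": {
  "linear": [
    [0.15,1,0],
    [0.1,0.8,0],
    [0,0.6,0],
    [0,0.4,0],
    [0,0.2,0],
    [0,0,0],
    [0,0,0],
    [0,0,0],
    [0,0,0],
    [0,0,0]
  ],
  "spin": [0,0,0,0,0,0,0,0,0,0]
}}

```text
time_s: 32.85
position: [511.4, 279.6, 163.9]
ee_rot: [[-0.113, 0.994, 0.0], [0.994, 0.113, -0.0], [-0.001, 0.0, -1.0]]
wrist_force: [-0.1, 0.4, -1.1]
gripper_width: 63.4
grasp_force: 50.0
```

Call:
{"name": "send_rows", "arguments": {
  "linear": [
    [0,0.4,0],
    [0,0.32,0],
    [0,0,-0.5],
    [0,0,-0.7],
    [0,0,-0.7],
    [0,0,-0.4],
    [0,0,-0.2],
    [0,0,-0.14],
    [0,0,0],
    [0,0,0]
  ],
  "spin": [0,0,0,0,0,0,0,0,0,0]
}}

```text
time_s: 33.68
position: [511.4, 299.1, 98.4]
ee_rot: [[-0.115, 0.993, 0.001], [0.993, 0.115, 0.001], [0.0, 0.001, -1.0]]
wrist_force: [0.4, -0.3, -1.4]
gripper_width: 63.5
grasp_force: 50.0
```

Call:
{"name": "send_rows", "arguments": {
  "linear": [
    [0,0,-0.05],
    [0,0,-0.05],
    [0,0,-0.03],
    [0,0,0],
    [0,0,0],
    [0,0,0],
    [0,0,0],
    [0,0,0],
    [0,0,0],
    [0,0,0]
  ],
  "spin": [0,0,0,0,0,0,0,0,0,0]
}}

```text
time_s: 34.52
position: [511.4, 298.8, 94.9]
ee_rot: [[-0.114, 0.993, 0.001], [0.993, 0.114, 0.0], [0.0, 0.001, -1.0]]
wrist_force: [0.7, 0.4, 1.4]
gripper_width: 63.3
grasp_force: 50.0
```

Just touching. I open slowly and retreat upward.

Call:
{"name": "send_rows", "arguments": {
  "linear": [
    [0,0,0],
    [0,0,0],
    [0,0,0],
    [0,0,0],
    [0,0,0],
    [0,0,0],
    [0,0,0],
    [0,0,0],
    [0,0,0],
    [0,0,0]
  ],
  "spin": [0,0,0,0,0,0,0,0,0,0],
  "grip": 1
}}

```text
time_s: 35.35
position: [511.1, 298.7, 94.7]
ee_rot: [[-0.114, 0.993, 0.0], [0.993, 0.114, 0.0], [0.0, 0.0, -1.0]]
wrist_force: [-0.4, -0.5, 1.1]
gripper_width: 88.0
grasp_force: 0.0
```

Call:
{"name": "send_rows", "arguments": {
  "linear": [
    [0,0,0.4],
    [0,0,0.7],
    [0,0,0.9],
    [0,0,1],
    [0,0,0.8],
    [0,-0.4,0.4],
    [0,-0.7,0],
    [0,-1,0],
    [0,-1,0],
    [0,-1,0]
  ],
  "spin": [0,0,0,0,0,0,0,0,0,0]
}}

```text
time_s: 36.18
position: [510.7, 194.3, 199.6]
ee_rot: [[-0.115, 0.993, -0.0], [0.993, 0.115, -0.001], [-0.001, -0.0, -1.0]]
wrist_force: [-0.8, 0.6, -0.4]
gripper_width: 87.9
grasp_force: 0.0
```

Call:
{"name": "send_rows", "arguments": {
  "linear": [
    [-0.2,-1,0],
    [-0.2,-1,0],
    [-0.2,-1,0],
    [-0.2,-1,0],
    [-0.2,-1,0],
    [-0.2,-1,0],
    [-0.2,-1,0],
    [-0.2,-1,0],
    [-0.2,-1,0],
    [-0.2,-1,0]
  ],
  "spin": [0,0,0,0,0,0,0,0,0,0]
}}

```text
time_s: 37.02
position: [460.0, -55.7, 199.7]
ee_rot: [[-0.114, 0.993, -0.0], [0.993, 0.114, -0.0], [-0.0, -0.0, -1.0]]
wrist_force: [0.7, -0.0, -0.2]
gripper_width: 87.9
grasp_force: 0.0
```

```bash
cat >> h.py <<'E'
def cyl(w,x,y,r,z0,z1):
    q=w.reshape(-1,3); q=q[~np.isnan(q[:,0])]; q=q[(np.hypot(q[:,0]-x,q[:,1]-y)<r)&(q[:,2]>z0)&(q[:,2]<z1)]
    if len(q)<20: print("none"); return
    zt=np.percentile(q[:,2],90); t=q[abs(q[:,2]-zt)<5]; (c,rad)=cv2.minEnclosingCircle(t[:,:2].astype(np.float32)); print(zt.round(1),np.round(c,1),round(rad,1),rect(t)[0],len(t))
E
python3 - <<'E'
from h import *
st()
i,w=cloud("top")
cyl(w,511,299,50,70,150);cyl(w,403,-253,60,40,110);cyl(w,593,-361,75,40,110)
E
```

```text
37.02 [460.  -55.7 199.7] [ 0.7 -0.  -0.2] 87.9 0.0
[[-0.114, 0.993, -0.0], [0.993, 0.114, -0.0], [-0.0, -0.0, -1.0]] [ 0.53  0.21 -0.61  2.04  0.15  0.94 -0.04]
140.8 [509.8 299.7] 32.0 [510.3 299.4] 332
80.8 [ 403.2 -252.7] 31.6 [ 403.2 -253.5] 296
65.7 [ 568.2 -355.7] 31.5 [ 567.8 -355.3] 277
```

Cup0 stands on the plate. cup2 has been knocked to about (568,-355). Next is cup1 at (404,-253).

Call:
{"name": "send_rows", "arguments": {
  "linear": [
    [-0.15,-0.5,0],
    [-0.25,-0.9,0],
    [-0.3,-1,0],
    [-0.3,-1,0],
    [-0.3,-1,0],
    [-0.3,-1,0],
    [-0.3,-1,0],
    [-0.2,-0.8,0],
    [-0.14,-0.5,0],
    [0,-0.2,0]
  ],
  "spin": [0,0,0,0,0,0,0,0,0,0]
}}

```text
time_s: 37.9
position: [403.3, -253.7, 199.5]
ee_rot: [[-0.11, 0.994, -0.001], [0.994, 0.11, -0.0], [-0.0, -0.001, -1.0]]
wrist_force: [-0.4, -0.4, 0.0]
gripper_width: 88.1
grasp_force: 0.0
```

Call:
{"name": "send_rows", "arguments": {
  "linear": [
    [0,0,-0.4],
    [0,0,-0.7],
    [0,0,-0.8],
    [0,0,-0.8],
    [0,0,-0.6],
    [0,0,-0.4],
    [0,0,0],
    [0,0,0],
    [0,0,0],
    [0,0,0]
  ],
  "spin": [0,0,0,0,0,0,0,0,0,0]
}}

```text
time_s: 38.73
position: [405.9, -251.5, 108.1]
ee_rot: [[-0.115, 0.993, 0.002], [0.993, 0.115, -0.001], [-0.001, 0.001, -1.0]]
wrist_force: [-0.1, -0.0, 0.9]
gripper_width: 88.0
grasp_force: 0.0
```

Call:
{"name": "send_rows", "arguments": {
  "linear": [
    [-0.05,-0.05,-0.5],
    [0,0,-0.7],
    [0,0,-0.7],
    [0,0,-0.5],
    [0,0,-0.25],
    [0,0,-0.15],
    [0,0,0],
    [0,0,0],
    [0,0,0],
    [0,0,0]
  ],
  "spin": [0,0,0,0,0,0,0,0,0,0]
}}

```text
time_s: 39.57
position: [404.4, -252.9, 37.9]
ee_rot: [[-0.114, 0.993, 0.001], [0.993, 0.114, -0.001], [-0.001, 0.001, -1.0]]
wrist_force: [0.3, -0.1, -0.0]
gripper_width: 88.1
grasp_force: 0.0
```

Call:
{"name": "send_rows", "arguments": {
  "linear": [
    [0,0,0],
    [0,0,0],
    [0,0,0],
    [0,0,0],
    [0,0,0],
    [0,0,0],
    [0,0,0],
    [0,0,0],
    [0,0,0],
    [0,0,0]
  ],
  "spin": [0,0,0,0,0,0,0,0,0,0],
  "grip": -1,
  "squeeze": 50
}}

```text
time_s: 40.4
position: [403.9, -252.6, 37.2]
ee_rot: [[-0.114, 0.993, 0.0], [0.993, 0.114, -0.0], [-0.0, 0.0, -1.0]]
wrist_force: [0.3, 0.4, 3.1]
gripper_width: 63.4
grasp_force: 50.0
```

Call:
{"name": "send_rows", "arguments": {
  "linear": [
    [0,0,0.4],
    [0,0,0.7],
    [0,0,0.8],
    [0,0,0.8],
    [0,0,0.5],
    [0,0,0.3],
    [0,0,0],
    [0,0,0],
    [0,0,0],
    [0,0,0]
  ],
  "spin": [0,0,0,0,0,0,0,0,0,0]
}}

```text
time_s: 41.23
position: [403.2, -252.2, 123.7]
ee_rot: [[-0.115, 0.993, -0.002], [0.993, 0.115, 0.001], [0.001, -0.001, -1.0]]
wrist_force: [-0.0, -0.0, -0.8]
gripper_width: 63.2
grasp_force: 50.0
```

Call:
{"name": "send_rows", "arguments": {
  "linear": [
    [0.15,0.4,0],
    [0.3,0.75,0],
    [0.35,0.95,0],
    [0.4,1,0],
    [0.35,0.9,0],
    [0.3,0.8,0],
    [0.25,0.6,0],
    [0.18,0.37,0],
    [0,0,0],
    [0,0,0]
  ],
  "spin": [0,0,0,0,0,0,0,0,0,0]
}}

```text
time_s: 42.07
position: [460.7, -108.1, 124.3]
ee_rot: [[-0.116, 0.993, -0.001], [0.993, 0.116, 0.0], [0.0, -0.001, -1.0]]
wrist_force: [0.0, -1.0, -0.6]
gripper_width: 63.5
grasp_force: 50.0
```

Call:
{"name": "send_rows", "arguments": {
  "linear": [
    [0,0,0],
    [0,0,-0.2],
    [0,0,-0.3],
    [0,0,-0.3],
    [0,0,-0.2],
    [0,0,-0.1],
    [0,0,0],
    [0,0,0],
    [0,0,0],
    [0,0,0]
  ],
  "spin": [0,0,0,0,0,0,0,0,0,0]
}}

```text
time_s: 42.9
position: [461.1, -108.3, 97.4]
ee_rot: [[-0.114, 0.993, 0.001], [0.993, 0.114, -0.0], [-0.0, 0.001, -1.0]]
wrist_force: [0.8, -1.0, -1.6]
gripper_width: 63.8
grasp_force: 50.0
```

Call:
{"name": "send_rows", "arguments": {
  "linear": [
    [0,0,-0.12],
    [0,0,-0.12],
    [0,0,-0.12],
    [0,0,-0.12],
    [0,0,-0.1],
    [0,0,-0.1],
    [0,0,-0.06],
    [0,0,-0.04],
    [0,0,0],
    [0,0,0]
  ],
  "spin": [0,0,0,0,0,0,0,0,0,0]
}}

```text
time_s: 43.73
position: [461.4, -108.4, 78.2]
ee_rot: [[-0.114, 0.993, 0.001], [0.993, 0.114, -0.001], [-0.001, 0.001, -1.0]]
wrist_force: [-1.4, 0.6, 9.3]
gripper_width: 63.2
grasp_force: 50.0
```

Not quite down yet (about 10 N); a little more.

Call:
{"name": "send_rows", "arguments": {
  "linear": [
    [0,0,-0.04],
    [0,0,-0.04],
    [0,0,0],
    [0,0,0],
    [0,0,0],
    [0,0,0],
    [0,0,0],
    [0,0,0],
    [0,0,0],
    [0,0,0]
  ],
  "spin": [0,0,0,0,0,0,0,0,0,0]
}}

```text
time_s: 44.57
position: [461.5, -108.5, 78.0]
ee_rot: [[-0.114, 0.993, 0.001], [0.993, 0.114, -0.002], [-0.002, 0.0, -1.0]]
wrist_force: [-7.9, 0.9, 33.4]
gripper_width: 63.5
grasp_force: 50.0
```

Call:
{"name": "send_rows", "arguments": {
  "linear": [
    [0,0,0.03],
    [0,0,0],
    [0,0,0],
    [0,0,0],
    [0,0,0],
    [0,0,0],
    [0,0,0],
    [0,0,0],
    [0,0,0],
    [0,0,0]
  ],
  "spin": [0,0,0,0,0,0,0,0,0,0]
}}

```text
time_s: 45.4
position: [461.5, -108.4, 78.1]
ee_rot: [[-0.114, 0.993, 0.001], [0.993, 0.114, -0.001], [-0.001, 0.001, -1.0]]
wrist_force: [-5.1, -0.3, 23.9]
gripper_width: 63.6
grasp_force: 50.0
```

Call:
{"name": "send_rows", "arguments": {
  "linear": [
    [0,0,0],
    [0,0,0],
    [0,0,0],
    [0,0,0],
    [0,0,0],
    [0,0,0],
    [0,0,0],
    [0,0,0],
    [0,0,0],
    [0,0,0]
  ],
  "spin": [0,0,0,0,0,0,0,0,0,0]
}}

```text
time_s: 46.23
position: [461.5, -108.5, 78.1]
ee_rot: [[-0.114, 0.993, 0.001], [0.993, 0.114, -0.001], [-0.001, 0.001, -1.0]]
wrist_force: [-6.2, 0.3, 24.9]
gripper_width: 63.7
grasp_force: 50.0
```

Call:
{"name": "send_rows", "arguments": {
  "linear": [
    [0,0,0],
    [0,0,0],
    [0,0,0],
    [0,0,0],
    [0,0,0],
    [0,0,0],
    [0,0,0],
    [0,0,0],
    [0,0,0],
    [0,0,0]
  ],
  "spin": [0,0,0,0,0,0,0,0,0,0]
}}

```text
time_s: 47.07
position: [461.5, -108.5, 78.1]
ee_rot: [[-0.114, 0.993, 0.001], [0.993, 0.114, -0.001], [-0.001, 0.001, -1.0]]
wrist_force: [-4.8, 1.1, 24.6]
gripper_width: 63.3
grasp_force: 50.0
```

Call:
{"name": "send_rows", "arguments": {
  "linear": [
    [0,0,0],
    [0,0,0],
    [0,0,0],
    [0,0,0],
    [0,0,0],
    [0,0,0],
    [0,0,0],
    [0,0,0],
    [0,0,0],
    [0,0,0]
  ],
  "spin": [0,0,0,0,0,0,0,0,0,0]
}}

```text
time_s: 47.9
position: [461.5, -108.4, 78.1]
ee_rot: [[-0.114, 0.993, 0.001], [0.993, 0.114, -0.001], [-0.001, 0.001, -1.0]]
wrist_force: [-6.3, 1.4, 24.3]
gripper_width: 63.8
grasp_force: 50.0
```

Call:
{"name": "send_rows", "arguments": {
  "linear": [
    [0,0,0],
    [0,0,0],
    [0,0,0],
    [0,0,0],
    [0,0,0],
    [0,0,0],
    [0,0,0],
    [0,0,0],
    [0,0,0],
    [0,0,0]
  ],
  "spin": [0,0,0,0,0,0,0,0,0,0]
}}

```text
time_s: 48.73
position: [461.5, -108.4, 78.1]
ee_rot: [[-0.114, 0.993, 0.001], [0.993, 0.114, -0.001], [-0.001, 0.001, -1.0]]
wrist_force: [-5.7, 0.7, 25.4]
gripper_width: 63.5
grasp_force: 50.0
```

Call:
{"name": "send_rows", "arguments": {
  "linear": [
    [0,0,0.3],
    [0,0,0.5],
    [0,0,0.7],
    [0,0,0.8],
    [0,0,0.5],
    [0,0,0.2],
    [0,0.3,0],
    [0.1,0.6,0],
    [0.1,0.8,0],
    [0.1,0.9,0]
  ],
  "spin": [0,0,0,0,0,0,0,0,0,0]
}}

```text
time_s: 49.57
position: [467.4, -42.9, 150.1]
ee_rot: [[-0.113, 0.994, -0.002], [0.994, 0.113, 0.0], [0.0, -0.002, -1.0]]
wrist_force: [-0.2, 0.2, -1.2]
gripper_width: 63.7
grasp_force: 50.0
```

Call:
{"name": "send_rows", "arguments": {
  "linear": [
    [0.2,1,0],
    [0.2,1,0],
    [0.2,1,0],
    [0.2,1,0],
    [0.2,1,0],
    [0.2,1,0],
    [0.2,1,0],
    [0.2,0.9,0],
    [0.2,0.7,0],
    [0.2,0.4,0]
  ],
  "spin": [0,0,0,0,0,0,0,0,0,0]
}}

```text
time_s: 50.4
position: [517.1, 184.8, 150.0]
ee_rot: [[-0.118, 0.993, -0.002], [0.993, 0.118, 0.001], [0.001, -0.002, -1.0]]
wrist_force: [0.2, 0.3, -2.0]
gripper_width: 63.4
grasp_force: 50.0
```

Call:
{"name": "send_rows", "arguments": {
  "linear": [
    [0,0.3,0],
    [0,0.2,0],
    [0,0,0],
    [0,0,-0.4],
    [0,0,-0.7],
    [0,0,-0.6],
    [0,0,-0.4],
    [0,0,-0.3],
    [0,0,0],
    [0,0,0]
  ],
  "spin": [0,0,0,0,0,0,0,0,0,0]
}}

```text
time_s: 51.23
position: [518.3, 193.9, 91.3]
ee_rot: [[-0.114, 0.993, -0.0], [0.993, 0.114, -0.0], [-0.0, -0.0, -1.0]]
wrist_force: [-0.0, 0.8, -1.7]
gripper_width: 63.4
grasp_force: 50.0
```

Call:
{"name": "send_rows", "arguments": {
  "linear": [
    [0.02,0.3,0],
    [0.04,0.4,0],
    [0.04,0.3,0],
    [0,0,0],
    [0,0,-0.1],
    [0,0,-0.1],
    [0,0,-0.1],
    [0,0,-0.05],
    [0,0,0],
    [0,0,0]
  ],
  "spin": [0,0,0,0,0,0,0,0,0,0]
}}

```text
time_s: 52.07
position: [520.9, 218.8, 82.5]
ee_rot: [[-0.114, 0.993, -0.0], [0.993, 0.114, -0.0], [-0.0, -0.0, -1.0]]
wrist_force: [0.0, 0.5, -1.7]
gripper_width: 63.8
grasp_force: 50.0
```

Call:
{"name": "send_rows", "arguments": {
  "linear": [
    [0,0,-0.03],
    [0,0,0],
    [0,0,0],
    [0,0,0],
    [0,0,0],
    [0,0,0],
    [0,0,0],
    [0,0,0],
    [0,0,0],
    [0,0,0]
  ],
  "spin": [0,0,0,0,0,0,0,0,0,0]
}}

```text
time_s: 52.9
position: [521.0, 218.9, 82.3]
ee_rot: [[-0.114, 0.993, 0.0], [0.993, 0.114, -0.0], [-0.0, 0.0, -1.0]]
wrist_force: [-2.6, -1.9, 5.3]
gripper_width: 63.7
grasp_force: 50.0
```

Call:
{"name": "send_rows", "arguments": {
  "linear": [
    [0,0,0],
    [0,0,0],
    [0,0,0],
    [0,0,0],
    [0,0,0],
    [0,0,0],
    [0,0,0],
    [0,0,0],
    [0,0,0],
    [0,0,0]
  ],
  "spin": [0,0,0,0,0,0,0,0,0,0],
  "grip": 1
}}

```text
time_s: 53.73
position: [520.9, 219.2, 81.9]
ee_rot: [[-0.114, 0.993, -0.0], [0.993, 0.114, 0.0], [0.0, -0.0, -1.0]]
wrist_force: [-0.7, -0.3, 1.1]
gripper_width: 87.5
grasp_force: 0.0
```

Call:
{"name": "send_rows", "arguments": {
  "linear": [
    [0,0,0.4],
    [0,0,0.7],
    [0,0,0.9],
    [0,0,1],
    [0,0,1],
    [0,-0.4,0.6],
    [0,-0.7,0],
    [0,-1,0],
    [0,-1,0],
    [0,-1,0]
  ],
  "spin": [0,0,0,0,0,0,0,0,0,0]
}}

```text
time_s: 54.57
position: [520.8, 115.9, 197.9]
ee_rot: [[-0.115, 0.993, 0.001], [0.993, 0.115, 0.0], [0.0, 0.001, -1.0]]
wrist_force: [0.8, -0.1, -0.8]
gripper_width: 87.9
grasp_force: 0.0
```

Call:
{"name": "send_rows", "arguments": {
  "linear": [
    [0,-1,0],
    [0,-1,0],
    [0,-1,0],
    [0,-1,0],
    [0,-1,0],
    [0,-1,0],
    [0,-1,0],
    [0,-1,0],
    [0,-1,0],
    [0,-1,0]
  ],
  "spin": [0,0,0,0,0,0,0,0,0,0]
}}

```text
time_s: 55.4
position: [520.8, -134.4, 197.8]
ee_rot: [[-0.115, 0.993, 0.001], [0.993, 0.115, -0.0], [-0.0, 0.001, -1.0]]
wrist_force: [-0.3, -0.6, 0.4]
gripper_width: 87.9
grasp_force: 0.0
```

```bash
python3 - <<'E'
from h import *
st()
i,w=cloud("top")
cyl(w,511,299,45,70,150);cyl(w,520,219,45,70,150);cyl(w,568,-355,75,40,110)
cv2.imwrite("pics/top3.png",cv2.resize(i[60:310,110:480,::-1],(800,540),interpolation=cv2.INTER_CUBIC))
E
```

```text
55.4 [ 520.8 -134.4  197.8] [-0.3 -0.6  0.4] 87.9 0.0
[[-0.115, 0.993, 0.001], [0.993, 0.115, -0.0], [-0.0, 0.001, -1.0]] [ 0.55  0.32 -0.5   1.88  0.18  0.98  0.08]
141.0 [510.5 299.4] 32.0 [510.4 299. ] 309
126.1 [520.  217.5] 31.9 [520.3 218.2] 305
66.1 [ 567.8 -355.1] 31.4 [ 567.3 -355.8] 255
```

View pics/top3.png

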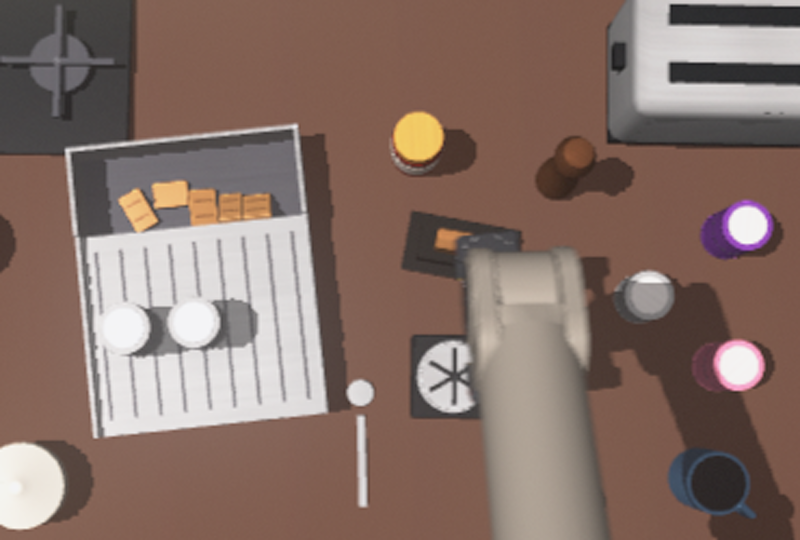

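Both tumblers stand on the plate at (125,328) and (194,322). All five pieces are in the trough. cup2 is now at (647,295), about (568,-355) in world.

Call:
{"name": "send_rows", "arguments": {
  "linear": [
    [0.1,-0.6,0],
    [0.2,-0.9,0],
    [0.2,-1,0],
    [0.25,-1,0],
    [0.25,-1,0],
    [0.25,-1,0],
    [0.25,-1,0],
    [0.2,-1,0],
    [0.15,-0.8,0],
    [0.06,-0.54,0]
  ],
  "spin": [0,0,0,0,0,0,0,0,0,0]
}}

```text
time_s: 56.28
position: [568.6, -356.7, 197.4]
ee_rot: [[-0.113, 0.994, 0.0], [0.994, 0.113, -0.001], [-0.001, 0.0, -1.0]]
wrist_force: [-0.7, 0.4, -0.4]
gripper_width: 87.8
grasp_force: 0.0
```

Call:
{"name": "send_rows", "arguments": {
  "linear": [
    [0,0,0],
    [0,0,-0.5],
    [0,0,-0.8],
    [0,0,-0.9],
    [0,0,-0.9],
    [0,0,-0.6],
    [0,0,-0.3],
    [0,0,0],
    [0,0,0],
    [0,0,0]
  ],
  "spin": [0,0,0,0,0,0,0,0,0,0]
}}

```text
time_s: 57.12
position: [569.5, -353.9, 98.2]
ee_rot: [[-0.115, 0.993, 0.002], [0.993, 0.115, -0.001], [-0.001, 0.002, -1.0]]
wrist_force: [-0.3, -0.2, 0.5]
gripper_width: 88.0
grasp_force: 0.0
```

Down 76 mm (3.04 units), to TCP z of about 22.

Call:
{"name": "send_rows", "arguments": {
  "linear": [
    [-0.03,-0.05,-0.5],
    [0,0,-0.7],
    [0,0,-0.7],
    [0,0,-0.6],
    [0,0,-0.35],
    [0,0,-0.15],
    [0,0,0],
    [0,0,0],
    [0,0,0],
    [0,0,0]
  ],
  "spin": [0,0,0,0,0,0,0,0,0,0]
}}

```text
time_s: 57.95
position: [568.6, -355.9, 22.9]
ee_rot: [[-0.114, 0.993, 0.002], [0.993, 0.114, -0.001], [-0.001, 0.001, -1.0]]
wrist_force: [-0.6, -0.3, -0.3]
gripper_width: 87.9
grasp_force: 0.0
```

Call:
{"name": "send_rows", "arguments": {
  "linear": [
    [0,0,0],
    [0,0,0],
    [0,0,0],
    [0,0,0],
    [0,0,0],
    [0,0,0],
    [0,0,0],
    [0,0,0],
    [0,0,0],
    [0,0,0]
  ],
  "spin": [0,0,0,0,0,0,0,0,0,0],
  "grip": -1,
  "squeeze": 50
}}

```text
time_s: 58.78
position: [568.1, -355.6, 22.1]
ee_rot: [[-0.114, 0.993, 0.0], [0.993, 0.114, -0.0], [-0.0, 0.0, -1.0]]
wrist_force: [1.2, 1.2, 2.4]
gripper_width: 63.5
grasp_force: 50.0
```

Call:
{"name": "send_rows", "arguments": {
  "linear": [
    [0,0,0.4],
    [0,0,0.7],
    [0,0,0.8],
    [0,0,0.8],
    [0,0,0.6],
    [0,0,0.4],
    [0,0,0.1],
    [0,0,0],
    [0,0,0],
    [0,0,0]
  ],
  "spin": [0,0,0,0,0,0,0,0,0,0]
}}

```text
time_s: 59.62
position: [567.0, -355.2, 115.6]
ee_rot: [[-0.114, 0.993, -0.002], [0.993, 0.114, 0.001], [0.001, -0.002, -1.0]]
wrist_force: [-1.1, -0.1, -1.7]
gripper_width: 63.4
grasp_force: 50.0
```

Call:
{"name": "send_rows", "arguments": {
  "linear": [
    [-0.2,0.4,0],
    [-0.3,0.7,0],
    [-0.4,0.9,0],
    [-0.45,1,0],
    [-0.45,1,0],
    [-0.45,1,0],
    [-0.45,1,0],
    [-0.45,1,0],
    [-0.4,0.9,0],
    [-0.35,0.8,0]
  ],
  "spin": [0,0,0,0,0,0,0,0,0,0]
}}

```text
time_s: 60.45
position: [468.5, -135.8, 116.4]
ee_rot: [[-0.116, 0.993, -0.001], [0.993, 0.116, 0.0], [0.001, -0.001, -1.0]]
wrist_force: [-0.5, 0.4, -1.6]
gripper_width: 63.8
grasp_force: 50.0
```

Call:
{"name": "send_rows", "arguments": {
  "linear": [
    [-0.25,0.6,0],
    [-0.12,0.4,0],
    [0,0.2,0],
    [0,0,-0.2],
    [0,0,-0.3],
    [0,0,-0.3],
    [0,0,-0.2],
    [0,0,-0.1],
    [0,0,0],
    [0,0,0]
  ],
  "spin": [0,0,0,0,0,0,0,0,0,0]
}}

```text
time_s: 61.28
position: [461.1, -108.2, 89.1]
ee_rot: [[-0.114, 0.993, -0.0], [0.993, 0.114, 0.0], [0.0, -0.0, -1.0]]
wrist_force: [0.4, 0.5, -1.2]
gripper_width: 63.5
grasp_force: 50.0
```

Call:
{"name": "send_rows", "arguments": {
  "linear": [
    [0,0,-0.2],
    [0,0,-0.2],
    [0,0,-0.15],
    [0,0,-0.12],
    [0,0,-0.12],
    [0,0,-0.1],
    [0,0,-0.08],
    [0,0,-0.06],
    [0,0,-0.03],
    [0,0,0]
  ],
  "spin": [0,0,0,0,0,0,0,0,0,0]
}}

```text
time_s: 62.12
position: [461.4, -108.2, 63.2]
ee_rot: [[-0.114, 0.993, 0.0], [0.993, 0.114, -0.0], [-0.0, 0.0, -1.0]]
wrist_force: [-1.0, -0.9, 7.6]
gripper_width: 63.6
grasp_force: 50.0
```

Call:
{"name": "send_rows", "arguments": {
  "linear": [
    [0,0,-0.02],
    [0,0,0],
    [0,0,0],
    [0,0,0],
    [0,0,0],
    [0,0,0],
    [0,0,0],
    [0,0,0],
    [0,0,0],
    [0,0,0]
  ],
  "spin": [0,0,0,0,0,0,0,0,0,0]
}}

```text
time_s: 62.95
position: [461.4, -108.2, 63.0]
ee_rot: [[-0.114, 0.993, 0.001], [0.993, 0.114, -0.001], [-0.001, 0.0, -1.0]]
wrist_force: [-2.9, 0.5, 9.4]
gripper_width: 63.8
grasp_force: 50.0
```

Call:
{"name": "send_rows", "arguments": {
  "linear": [
    [0,0,-0.02],
    [0,0,-0.02],
    [0,0,0],
    [0,0,0],
    [0,0,0],
    [0,0,0],
    [0,0,0],
    [0,0,0],
    [0,0,0],
    [0,0,0]
  ],
  "spin": [0,0,0,0,0,0,0,0,0,0]
}}

```text
time_s: 63.78
position: [461.4, -108.2, 62.9]
ee_rot: [[-0.114, 0.993, 0.0], [0.993, 0.114, -0.001], [-0.001, 0.0, -1.0]]
wrist_force: [-7.0, 0.5, 22.6]
gripper_width: 63.6
grasp_force: 50.0
```

Bottomed at about 23 N. Hold for over 3 s.

Call:
{"name": "send_rows", "arguments": {
  "linear": [
    [0,0,0],
    [0,0,0],
    [0,0,0],
    [0,0,0],
    [0,0,0],
    [0,0,0],
    [0,0,0],
    [0,0,0],
    [0,0,0],
    [0,0,0]
  ],
  "spin": [0,0,0,0,0,0,0,0,0,0]
}}

```text
time_s: 64.62
position: [461.5, -108.3, 62.9]
ee_rot: [[-0.114, 0.993, 0.0], [0.993, 0.114, -0.001], [-0.001, 0.0, -1.0]]
wrist_force: [-6.6, -0.2, 22.3]
gripper_width: 63.8
grasp_force: 50.0
```

Call:
{"name": "send_rows", "arguments": {
  "linear": [
    [0,0,0],
    [0,0,0],
    [0,0,0],
    [0,0,0],
    [0,0,0],
    [0,0,0],
    [0,0,0],
    [0,0,0],
    [0,0,0],
    [0,0,0]
  ],
  "spin": [0,0,0,0,0,0,0,0,0,0]
}}

```text
time_s: 65.45
position: [461.5, -108.2, 62.9]
ee_rot: [[-0.114, 0.993, 0.0], [0.993, 0.114, -0.001], [-0.001, 0.0, -1.0]]
wrist_force: [-6.0, -0.1, 22.5]
gripper_width: 63.6
grasp_force: 50.0
```

Call:
{"name": "send_rows", "arguments": {
  "linear": [
    [0,0,0],
    [0,0,0],
    [0,0,0],
    [0,0,0],
    [0,0,0],
    [0,0,0],
    [0,0,0],
    [0,0,0],
    [0,0,0],
    [0,0,0]
  ],
  "spin": [0,0,0,0,0,0,0,0,0,0]
}}

```text
time_s: 66.28
position: [461.4, -108.2, 62.9]
ee_rot: [[-0.114, 0.993, 0.0], [0.993, 0.114, -0.001], [-0.001, 0.0, -1.0]]
wrist_force: [-7.1, 0.7, 21.5]
gripper_width: 63.9
grasp_force: 50.0
```

Call:
{"name": "send_rows", "arguments": {
  "linear": [
    [0,0,0],
    [0,0,0],
    [0,0,0],
    [0,0,0],
    [0,0,0],
    [0,0,0],
    [0,0,0],
    [0,0,0],
    [0,0,0],
    [0,0,0]
  ],
  "spin": [0,0,0,0,0,0,0,0,0,0]
}}

```text
time_s: 67.12
position: [461.5, -108.2, 62.9]
ee_rot: [[-0.114, 0.993, 0.0], [0.993, 0.114, -0.001], [-0.001, 0.0, -1.0]]
wrist_force: [-6.3, 0.0, 21.8]
gripper_width: 63.5
grasp_force: 50.0
```

Call:
{"name": "send_rows", "arguments": {
  "linear": [
    [0,0,0],
    [0,0,0],
    [0,0,0],
    [0,0,0],
    [0,0,0],
    [0,0,0],
    [0,0,0],
    [0,0,0],
    [0,0,0],
    [0,0,0]
  ],
  "spin": [0,0,0,0,0,0,0,0,0,0]
}}

```text
time_s: 67.95
position: [461.5, -108.2, 62.9]
ee_rot: [[-0.114, 0.993, 0.0], [0.993, 0.114, -0.001], [-0.001, 0.0, -1.0]]
wrist_force: [-5.5, -0.0, 22.2]
gripper_width: 63.5
grasp_force: 50.0
```

Call:
{"name": "send_rows", "arguments": {
  "linear": [
    [0,0,0.3],
    [0,0,0.5],
    [0,0,0.7],
    [0,0,0.8],
    [0,0,0.5],
    [0,0,0.2],
    [0,0.3,0],
    [0.15,0.6,0],
    [0.2,0.8,0],
    [0.25,0.9,0]
  ],
  "spin": [0,0,0,0,0,0,0,0,0,0]
}}

```text
time_s: 68.78
position: [475.0, -42.7, 135.1]
ee_rot: [[-0.113, 0.994, -0.002], [0.994, 0.113, -0.0], [0.0, -0.002, -1.0]]
wrist_force: [0.4, -0.1, -2.3]
gripper_width: 63.7
grasp_force: 50.0
```

Call:
{"name": "send_rows", "arguments": {
  "linear": [
    [0.3,1,0],
    [0.3,1,0],
    [0.3,1,0],
    [0.3,1,0],
    [0.3,1,0],
    [0.3,0.9,0],
    [0.2,0.7,0],
    [0.14,0.4,0],
    [0,0.2,0],
    [0,0,0]
  ],
  "spin": [0,0,0,0,0,0,0,0,0,0]
}}

```text
time_s: 69.62
position: [528.8, 137.9, 135.6]
ee_rot: [[-0.116, 0.993, -0.002], [0.993, 0.116, 0.0], [0.0, -0.002, -1.0]]
wrist_force: [-1.3, 0.2, -2.5]
gripper_width: 63.5
grasp_force: 50.0
```

Call:
{"name": "send_rows", "arguments": {
  "linear": [
    [0.03,0.06,-0.4],
    [0,0,-0.6],
    [0,0,-0.6],
    [0,0,-0.5],
    [0,0,-0.3],
    [0,0,-0.2],
    [0,0,-0.1],
    [0,0,0],
    [0,0,0],
    [0,0,0]
  ],
  "spin": [0,0,0,0,0,0,0,0,0,0]
}}

```text
time_s: 70.45
position: [530.9, 138.6, 69.5]
ee_rot: [[-0.114, 0.993, 0.001], [0.993, 0.114, 0.0], [0.0, 0.001, -1.0]]
wrist_force: [-0.6, 0.0, -1.3]
gripper_width: 63.6
grasp_force: 50.0
```

Call:
{"name": "send_rows", "arguments": {
  "linear": [
    [0,0,-0.04],
    [0,0,-0.03],
    [0,0,-0.02],
    [0,0,0],
    [0,0,0],
    [0,0,0],
    [0,0,0],
    [0,0,0],
    [0,0,0],
    [0,0,0]
  ],
  "spin": [0,0,0,0,0,0,0,0,0,0]
}}

```text
time_s: 71.28
position: [530.6, 138.5, 67.0]
ee_rot: [[-0.114, 0.993, 0.0], [0.993, 0.114, -0.0], [-0.0, 0.0, -1.0]]
wrist_force: [-0.9, -1.0, 6.4]
gripper_width: 63.8
grasp_force: 50.0
```

Call:
{"name": "send_rows", "arguments": {
  "linear": [
    [0,0,0],
    [0,0,0],
    [0,0,0],
    [0,0,0],
    [0,0,0],
    [0,0,0],
    [0,0,0],
    [0,0,0],
    [0,0,0],
    [0,0,0]
  ],
  "spin": [0,0,0,0,0,0,0,0,0,0],
  "grip": 1
}}

```text
time_s: 72.12
position: [530.3, 138.4, 66.6]
ee_rot: [[-0.114, 0.993, -0.0], [0.993, 0.114, 0.0], [0.0, -0.0, -1.0]]
wrist_force: [0.1, -0.5, -0.1]
gripper_width: 87.9
grasp_force: 0.0
```

Call:
{"name": "send_rows", "arguments": {
  "linear": [
    [0,0,0.4],
    [0,0,0.7],
    [0,0,0.9],
    [0,0,1],
    [0,0,1],
    [0,0,1],
    [0,-0.7,0.4],
    [0,-1,0],
    [0,-1,0],
    [0,-1,0]
  ],
  "spin": [0,0,0,0,0,0,0,0,0,0]
}}

```text
time_s: 72.95
position: [530.4, 45.2, 202.9]
ee_rot: [[-0.115, 0.993, 0.001], [0.993, 0.115, 0.0], [-0.0, 0.001, -1.0]]
wrist_force: [-0.3, -0.1, -0.7]
gripper_width: 87.6
grasp_force: 0.0
```

Call:
{"name": "send_rows", "arguments": {
  "linear": [
    [0,-1,0],
    [0,-1,0],
    [0,-1,0],
    [0,-1,0],
    [0,-1,0],
    [0,-1,0],
    [0,-1,0],
    [0,-1,0],
    [0,-0.6,0],
    [0,0,0]
  ],
  "spin": [0,0,0,0,0,0,0,0,0,0]
}}

```text
time_s: 73.78
position: [529.8, -173.3, 202.2]
ee_rot: [[-0.109, 0.994, 0.0], [0.994, 0.109, -0.002], [-0.002, -0.0, -1.0]]
wrist_force: [-0.4, 0.1, -0.4]
gripper_width: 87.7
grasp_force: 0.0
```

```bash
python3 - <<'E'
from h import *
st()
i,w=cloud("top")
cyl(w,511,299,45,70,150);cyl(w,520,219,45,70,150);cyl(w,530,140,45,70,150)
cv2.imwrite("pics/top4.png",cv2.resize(i[60:310,110:480,::-1],(800,540),interpolation=cv2.INTER_CUBIC))
E
```

```text
73.78 [ 529.8 -173.3  202.2] [-0.4  0.1 -0.4] 87.7 0.0
[[-0.109, 0.994, 0.0], [0.994, 0.109, -0.002], [-0.002, -0.0, -1.0]] [ 0.57  0.34 -0.46  1.84  0.18  1.    0.15]
140.8 [510.6 299.4] 32.0 [510.4 299.2] 325
125.9 [519.8 217.5] 31.9 [520.  217.2] 301
111.7 [529.5 136.4] 31.3 [529.6 136.6] 274
```

View pics/top4.png

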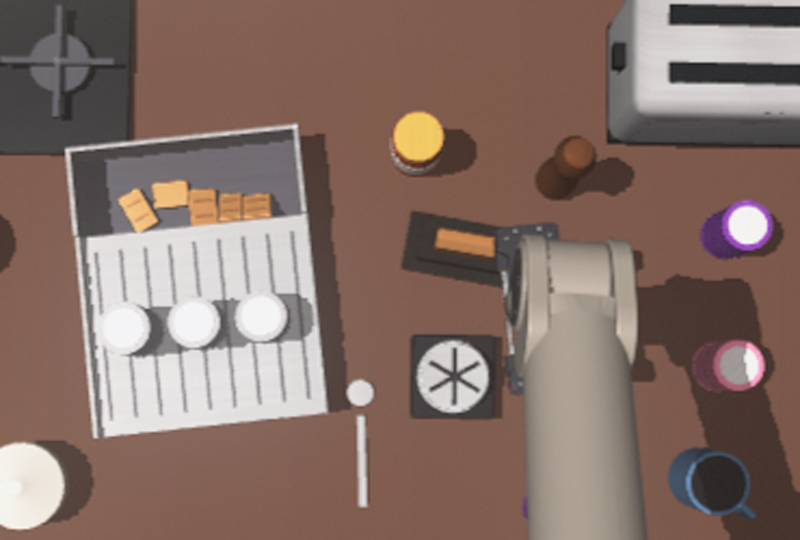

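The three tumblers stand on the plate at (125,328), (194,322) and (262,316). The five pieces are in the trough, the scraper is on its mat and the bystanders are unmoved.

```bash
python3 -c "
from bench import manip
print(manip.hand_in())"
```

```text
the job is handed in; nothing more can be done
None
```

I wiped all five rusk pieces into the trough, stood the scraper back on its mat within about 2 mm of centre, rinsed the three tumblers present (cup0, cup1, cup2) in order for over 3 s each, stood them mouth down on the plate, and handed in at about 74 s; no verdict was returned.

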